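# Cull faulty fork adapters and clamp the sound ones under screw caps

## Robot

A 6-joint arm with a two-finger parallel gripper is mounted at the origin on the work surface. World frame = base frame: x ahead of the robot, y to its left, z up, the work surface at z = 0. Lengths are in m, angles in rad, forces in N, time in s.
With the tool pointing down it reaches from about 0.35 to 0.975 m from the base axis. Payload 4.9 kg.
Tool frame: the origin (TCP) lies at the very end of the fingers, on their centre line; the grasp point (between the pads) lies 19 mm behind it (manip.grip_depth is the distance from the TCP to the grasp point, in m); z points along the fingers, x is the direction in which the jaws open and shut, and the axes are right-handed (so a half turn about z gives the same grasp; the last joint's range is limited). The gripper opens to 85 mm and grips with 20 to 120 N. Pads are 22 mm wide; open, the fingers measure 114 mm over their backs; the gripper's body (76 mm by 85 mm) begins 54 mm behind the grasp point. The pads swing forward as they close: fully open they stand 13 mm farther back than shut.
Start: joints at [-1.242, 0.053, 1.613, -0, 1.476, -0.119], TCP at [0.271, -0.563, 0.195] pointing down, gripper open.
Joint ranges: [-3.01, 3.01], [-1.01, 2.22], [0.06, 2.58], [-1.02, 4.17], [0.09, 2.62], [-3.14, 3.14]. Speed limits (rad/s): [2.57, 2.57, 3.14, 3.14, 3.14, 3.14].

## Interface

Orientations are given as a unit quaternion [w, x, y, z].
In Python, from plant import manip gives the robot as it stands. The module is installed in compiled form; this text tells all that it offers.
- The arm moves only by the shell command python3 -m crank 'ROWS' [OPENING]. ROWS is JSON, a list of rows, each a list of 4 numbers: the shift along the tool's x, y, z in cm, then the turn about the tool's z in units of 6 degrees (1.0 is 6 degrees). A call has 1 to 10 rows; each row shifts and turns the commanded pose from where the row before left it, along the tool's axes as they then stand; what a row does not reach is not made up. A row lasts 1/12 s, in which the tool goes at most 41.7 mm and 7.16 degrees, less where a joint would pass 70% of its speed; a pose out of reach is approached as far as the arm can. A call with a gripper value outside its range is refused whole. OPENING is the opening, from 0 (shut) to 1 (fully open), set as the call begins (- or left out, the last holds). The fingers move at their own pace and stop on an object; the grip force is fixed at half the most. Time passes only in rows, so rows that do not move let the fingers close. It gives the time, the measured TCP pose, the force and the opening at its end, in the units of the state.
- manip.state(): the state, without advancing time (a new reading comes with each control period).
- manip.grab_frame(name): name is "scene" or "top"; returns a dict with "img" (384x512x3 uint8, red, green, blue), "intrinsics" (3x3 intrinsics, pixels), "position" and "orientation" of the camera in the world. Camera axes: x right, y up, looking along -z (the intrinsics and any distortion apply to the point x, -y, -z); pixel columns grow to the right and rows downward; lengths in m; the calibration is good to about 2 mm. A picture is of the moment at which its call begins. There is no depth.
- manip.job_done(): hands the job in, once; it reports no verdict.
The state is a dict: "time": time; "joint_pos": joint angles; "joint_vel": joint speeds; "joint_efforts": joint torques, N m; "tool_pos": TCP position; "tool_rot": TCP orientation; "contact_force": force on the tool from outside, world axes, zero at the start; "ft_torque": the same for the moment, N m; "gripper_width": opening from 0.0 (shut) to 1.0 (fully open).
Only numpy, scipy, OpenCV 4.12 (cv2) and the standard library are available. Lean on these libraries where they do the work, as an engineer would, in place of code of your own. Each camera call takes 0.05 s, during which the arm holds its last target.

## Task

Sort the fork adapters on the bench: put every faulty one (a tine broken off, or the tines bent up) into the yellow scrap tray. Slide the sound red fork fully home round the red post of the green terminal board, flat under its cap, and the sound blue fork likewise on the blue post, then screw both caps down clockwise until they stop tight. Leave the other things on the bench where they are.

Things in the scene. Friction and masses are not known exactly. Their poses are not given: they have to be found in the camera images.
- red_seat (a point): point on the green terminal board's top, 12 mm above the table, on the axis of the red post (8 mm stud). The fixed board is 150 x 190 mm. This point's x axis points from the board's front edge (robot's side, 115 mm before the post) to its back edge (35 mm behind the post), z up. The fork slides in along +x under the cap. The two posts are 110 mm apart along y
- blue_seat (a point): the same point and axes for the blue post
- cap_red (a joint): turn of the red post's screw cap, rad: grows CLOCKWISE seen from above (tightening), with a hard stop at 4.4; starts loose, at 0 to 0.8. It comes down 1.1 mm per rad: its underside is 9.3 mm above the board at 0 and 4.5 mm at 4.4, which squeezes a 5 mm fork. Drag 0.05 N m, so it stays where it is left. It cannot come off. It takes several turns of the wrist
- cap_blue (a joint): the same for the blue post's cap
- cap_red_mid (a point): centre of the red knurled cap, half-way up: round, 26 mm diameter, 28 mm high (top 14 mm above this point), covering the stud; a white line on its top turns with it. It is gripped across its diameter from above. The fork that lies beneath is 34 mm wide, its top 17 mm above the table
- cap_blue_mid (a point): the same for the blue cap
- red_good_mid (a point): sound red fork adapter, about 110 g, at the centre of its red grip block (26 x 24 x 28 mm) on a 5 mm bright steel plate; this point is 19 mm above the underside. x points from block to tines, z up. The plate runs in x from -13 to 74 mm (tine tips), 24 mm wide (flush with the block), 34 mm over the fork: two flat tines 10 mm wide, 20 long, slot 14 mm between
- red_good_throat (a point): point on the underside of the sound red adapter, on its centre line 58 mm in front of the block's centre: where the stud's axis stands when the fork is fully home (the slot's bottom is 4 mm behind it); axes as the adapter's
- blue_good_mid (a point): sound blue fork adapter, about 110 g, at the centre of its blue grip block (26 x 24 x 28 mm) on a 5 mm bright steel plate; this point is 19 mm above the underside. x points from block to tines, z up. The plate runs in x from -13 to 74 mm (tine tips), 24 mm wide (flush with the block), 34 mm over the fork: two flat tines 10 mm wide, 20 long, slot 14 mm between
- blue_good_throat (a point): point on the underside of the sound blue adapter, on its centre line 58 mm in front of the block's centre: where the stud's axis stands when the fork is fully home (the slot's bottom is 4 mm behind it); axes as the adapter's
- red_broken_mid (a point): a faulty red fork adapter (may be absent), at the centre of its red grip block, 19 mm above its underside; the same as the sound one (x from block to tines) but one of its two tines is broken off at the root
- red_broken: the same faulty red broken adapter; origin under the centre of its grip block
- blue_broken_mid (a point): a faulty blue fork adapter (may be absent), at the centre of its blue grip block, 19 mm above its underside; the same as the sound one (x from block to tines) but one of its two tines is broken off at the root
- blue_broken: the same faulty blue broken adapter; origin under the centre of its grip block
- red_bent_mid (a point): a faulty red fork adapter (may be absent), at the centre of its red grip block, 19 mm above its underside; the same as the sound one (x from block to tines) but both tines are bent up by about 50 degrees from the root, so that it cannot go under a cap; the tips stand about 20 mm high
- red_bent: the same faulty red bent adapter; origin under the centre of its grip block
- blue_bent_mid (a point): a faulty blue fork adapter (may be absent), at the centre of its blue grip block, 19 mm above its underside; the same as the sound one (x from block to tines) but both tines are bent up by about 50 degrees from the root, so that it cannot go under a cap; the tips stand about 20 mm high
- blue_bent: the same faulty blue bent adapter; origin under the centre of its grip block
- scrap: yellow open scrap tray fixed to the table, 180 x 150 mm (x, y) outside, walls 4 mm thick and 26 mm high; origin under its centre, z up
- screwdriver: green-handled screwdriver lying on the table; not part of the job, leave it where it is; origin under it
- spool: blue wire spool, 52 mm diameter, 32 mm high; not part of the job, leave it where it is; origin under it
- jar: clear jar with white lid, 44 mm diameter, 60 mm high; not part of the job, leave it where it is; origin under it
- terminal_block: green terminal block, 40 x 50 x 35 mm; not part of the job, leave it where it is; origin under it

How it is judged:
At the end, for the whole second after the job is handed in: Each sound fork: throat within 6 mm of its own colour's post axis, under 4 mm off the board, tilt under 0.12 rad; both caps beyond 4.25 rad (stop 4.4). Every faulty adapter present lies at rest with its block's centre in the scrap tray (88 x 73 mm of its centre, below 75 mm) (horizontal distance between red_good_throat and red_seat below 0.006 m and z of red_good_throat in the frame of red_seat below 0.004 m and angle between each of red_good_mid, blue_good_mid's own z axis and vertical below 0.12 rad and value of joint each of cap_red, cap_blue above 4.25 rad and horizontal distance between blue_good_throat and blue_seat below 0.006 m and z of blue_good_throat in the frame of blue_seat below 0.004 m and x of red_broken_mid in the frame of scrap between -0.088 and 0.088 m and y of red_broken_mid in the frame of scrap between -0.073 and 0.073 m and z of each of red_broken_mid, blue_broken_mid, red_bent_mid, blue_bent_mid in the frame of scrap below 0.075 m and linear speed of each of red_broken, blue_broken, red_bent, blue_bent below 0.02 m/s and x of blue_broken_mid in the frame of scrap between -0.088 and 0.088 m and y of blue_broken_mid in the frame of scrap between -0.073 and 0.073 m and x of red_bent_mid in the frame of scrap between -0.088 and 0.088 m and y of red_bent_mid in the frame of scrap between -0.073 and 0.073 m and x of blue_bent_mid in the frame of scrap between -0.088 and 0.088 m and y of blue_bent_mid in the frame of scrap between -0.073 and 0.073 m); the robot touches nothing.
It fails at once if the screwdriver is pushed more than 40 mm from its place (distance of screwdriver from where it was at the start of the episode above 0.04 m).
It fails at once if the spool is pushed more than 40 mm from its place (distance of spool from where it was at the start of the episode above 0.04 m).
It fails at once if the jar is pushed more than 40 mm from its place (distance of jar from where it was at the start of the episode above 0.04 m).
It fails at once if the terminal block is pushed more than 40 mm from its place (distance of terminal_block from where it was at the start of the episode above 0.04 m).
Of red_broken, blue_broken, red_bent, blue_bent only 2 to 3 are there at a start; the rules pass over those that are not, and their reading is None.
At some moment in a run one of red_broken, blue_broken, red_bent, blue_bent may be knocked a few centimetres aside while the robot is not near it.
Once in a run the grip may slacken for a moment while it holds something.
It also fails if it takes over 210 s, if anything falls off the work surface, if the arm or the gripper's body presses on something with over 40 N, if the wrist force passes 120 N, or if a joint passes its speed limit or range.

## Working session

There is one attempt and no reset: what is moved stays moved. The work goes in short steps, Python scripts to look and compute and a shell command to move; the robot and the scene stay as the last step left them, time stands still between calls to the robot, and variables do not carry over. Pictures are saved under pics/ and viewed, and the job is handed in when it is done.

```bash
mkdir -p pics; ls; python3 - <<'E'
from plant import manip
import cv2
print(manip.state())
for n in("scene","top"):
    f=manip.grab_frame(n); cv2.imwrite(f"pics/{n}0.png",cv2.cvtColor(f["img"],cv2.COLOR_RGB2BGR)); print(n,f["intrinsics"],f["position"],f["orientation"],[k for k in f])
E
```

```text
pics
{'time': 0.0, 'joint_pos': array([-1.24201986e+00,  5.33790579e-02,  1.61433089e+00,  2.91343357e-05,
        1.47603191e+00, -1.19008237e-01]), 'joint_vel': array([-0.00022621,  0.00017556,  0.00089296,  0.00240199, -0.00178148,
       -0.00059575]), 'joint_efforts': array([ 1.03147668e-03, -3.93674004e+01, -3.70177889e+01,  5.93068899e-05,
        6.87391410e-03,  3.79019525e-06]), 'tool_pos': array([ 0.27037457, -0.56268792,  0.19372733]), 'tool_rot': array([-6.87401663e-04,  8.46453054e-01, -5.32462273e-01, -8.26109780e-04]), 'contact_force': array([-0.41105351,  1.20759868,  0.40377596]), 'ft_torque': array([-0.03368508, -0.00613522,  0.00739225]), 'gripper_width': 0.9946863843916731}
scene [[351.90698034   0.         254.33373224]
 [  0.         351.90698034 190.81311298]
 [  0.           0.           1.        ]] [1.08502953 0.11569388 0.78231394] [0.60628475 0.18906819 0.2341752  0.73609374] ['img', 'intrinsics', 'position', 'orientation']
top [[469.6475165    0.         263.76476262]
 [  0.         469.6475165  191.80751213]
 [  0.           0.           1.        ]] [ 0.49384016 -0.00185232  1.31504492] [-0.69632623 -0.03893866  0.02528931  0.71622204] ['img', 'intrinsics', 'position', 'orientation']
```

View pics/top0.png

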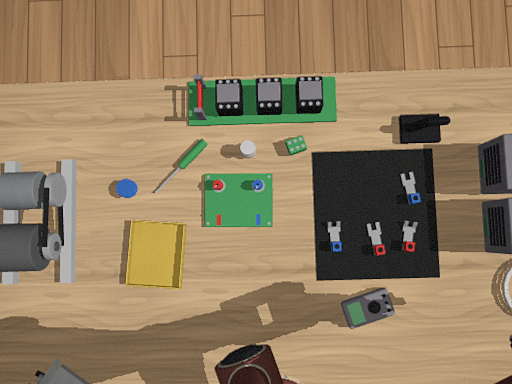

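View pics/scene0.png

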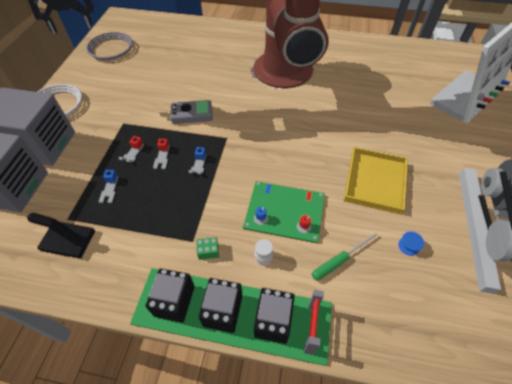

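```bash
cat > h.py <<'E'
from plant import manip
import cv2, numpy as np
from scipy.spatial.transform import Rotation as R
def rot(q): return R.from_quat([q[1],q[2],q[3],q[0]]).as_matrix()
def grab(n,save=None):
    f=manip.grab_frame(n)
    if save: cv2.imwrite(f"pics/{save}.png",cv2.cvtColor(f["img"],cv2.COLOR_RGB2BGR))
    return f
def ray(f,uv):
    K=f["intrinsics"]; d=np.array([(uv[0]-K[0,2])/K[0,0],-(uv[1]-K[1,2])/K[1,1],-1.])
    return np.array(f["position"]), rot(f["orientation"])@d
def onz(f,uv,z):
    p,d=ray(f,uv); return p+d*(z-p[2])/d[2]
def proj(f,P):
    K=f["intrinsics"]; c=rot(f["orientation"]).T@(np.array(P)-f["position"])
    return np.array([K[0,2]+K[0,0]*c[0]/-c[2],K[1,2]-K[1,1]*c[1]/-c[2]])
def tri(f,a,g,b):
    p,d=ray(f,a);q,e=ray(g,b); A=np.stack([d,-e],1); s=np.linalg.lstsq(A,q-p,rcond=None)[0]
    x=p+d*s[0]; y=q+e*s[1]; return (x+y)/2, np.linalg.norm(x-y)
def crop(f,box,k,name):
    x0,y0,x1,y1=box
    im=cv2.cvtColor(f["img"],cv2.COLOR_RGB2BGR)[y0:y1,x0:x1]
    cv2.imwrite(f"pics/{name}.png",cv2.resize(im,None,fx=k,fy=k,interpolation=cv2.INTER_CUBIC))
def blobs(f,color,amin=12):
    h=cv2.cvtColor(f["img"],cv2.COLOR_RGB2HSV); H,S,V=cv2.split(h)
    if color=="red": m=((H<8)|(H>172))&(S>150)&(V>90)
    elif color=="blue": m=(H>100)&(H<125)&(S>130)&(V>70)
    elif color=="yellow": m=(H>22)&(H<32)&(S>150)&(V>100)
    m=m.astype(np.uint8)
    n,l,st,c=cv2.connectedComponentsWithStats(m)
    return [(c[i].round(2),st[i,4],st[i,:4]) for i in range(1,n) if st[i,4]>=amin],l
def st():
    s=manip.state(); Rm=rot(s["tool_rot"]); print("t",round(s["time"],2),"tcp",s["tool_pos"].round(4),"x-axis",Rm[:,0].round(3),"z",Rm[:,2].round(3),"yawx",round(np.degrees(np.arctan2(Rm[1,0],Rm[0,0])),2),"q",s["joint_pos"].round(3),"F",s["contact_force"].round(1),"g",round(s["gripper_width"],3)); return s,Rm
E
python3 - <<'E'
from h import *
f=grab("top");g=grab("scene")
crop(f,(310,150,440,280),5,"t1");crop(g,(70,120,240,240),4,"s1")
for n,im in(("top",f),("scene",g)):
  for c in("red","blue","yellow"):
    for b in blobs(im,c)[0]: print(n,c,b,onz(im,b[0],.019).round(3))
E
```

```text
top red (array([199.46,  94.29]), np.int32(136), array([197,  81,   6,  28], dtype=int32)) [0.895 0.196 0.019]
top red (array([217.61, 184.21]), np.int32(67), array([213, 180,  10,  10], dtype=int32)) [0.637 0.149 0.019]
top red (array([218.5, 219.5]), np.int32(40), array([217, 215,   4,  10], dtype=int32)) [0.539 0.149 0.019]
top red (array([409.79, 246.4 ]), np.int32(77), array([403, 242,  13,  10], dtype=int32)) [ 0.451 -0.372  0.019]
top red (array([379.98, 249.38]), np.int32(84), array([374, 244,  12,  12], dtype=int32)) [ 0.445 -0.291  0.019]
top blue (array([126.23, 188.07]), np.int32(301), array([116, 179,  21,  19], dtype=int32)) [0.634 0.405 0.019]
top blue (array([257.41, 183.79]), np.int32(66), array([253, 179,  10,  11], dtype=int32)) [0.635 0.039 0.019]
top blue (array([414.25, 198.06]), np.int32(96), array([408, 193,  13,  11], dtype=int32)) [ 0.583 -0.392  0.019]
top blue (array([257.53, 219.12]), np.int32(43), array([256, 214,   4,  11], dtype=int32)) [0.537 0.041 0.019]
top blue (array([336.32, 246.21]), np.int32(90), array([331, 241,  11,  11], dtype=int32)) [ 0.45
[... 1822 characters left out ...]
  0.019]
scene blue (array([199.59, 152.63]), np.int32(127), array([194, 146,  12,  14], dtype=int32)) [ 0.459 -0.172  0.019]
scene blue (array([109.43, 175.07]), np.int32(150), array([103, 169,  14,  13], dtype=int32)) [ 0.584 -0.392  0.019]
scene blue (array([267.84, 188.25]), np.int32(32), array([266, 184,   5,   9], dtype=int32)) [0.546 0.042 0.019]
scene blue (array([260.51, 213.25]), np.int32(101), array([256, 207,  10,  13], dtype=int32)) [0.626 0.037 0.019]
scene blue (array([410.79, 243.17]), np.int32(421), array([399, 232,  25,  23], dtype=int32)) [0.64  0.405 0.019]
scene yellow (array([378.31, 181.03]), np.int32(2627), array([345, 149,  62,  64], dtype=int32)) [0.466 0.33  0.019]
```

View pics/t1.png

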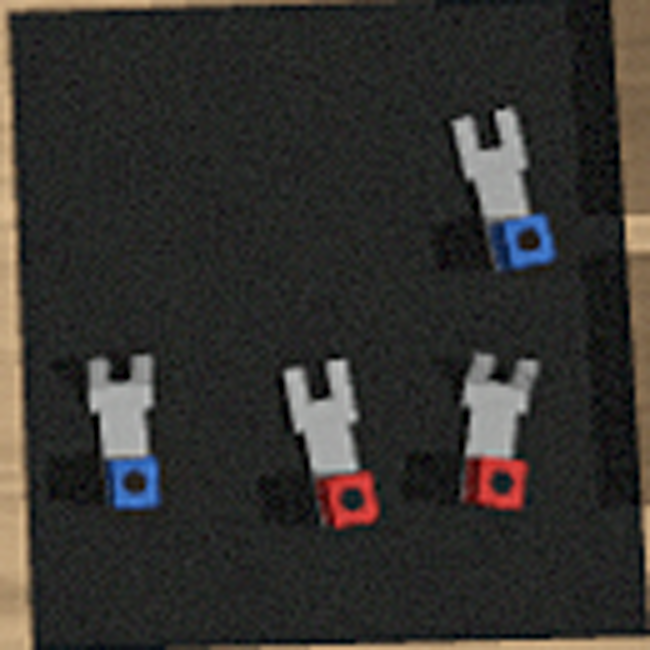

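View pics/s1.png

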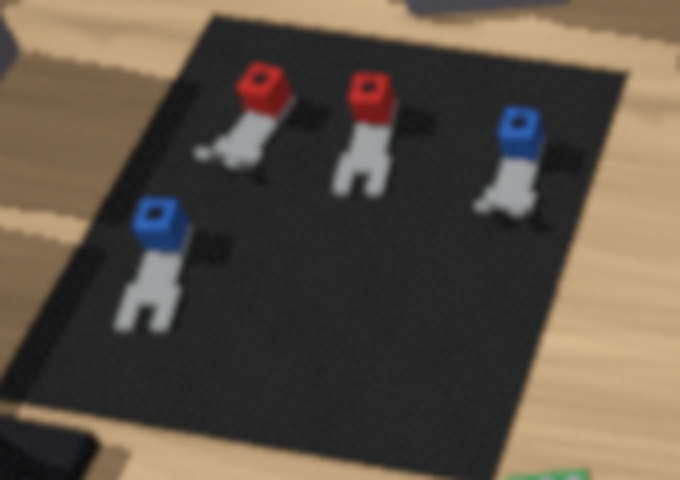

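```bash
cat > meas.py <<'E'
from h import *
def forks(f,pr=True):
    """top view: block hole at z=.033, plate axis at z=.005"""
    H,S,V=cv2.split(cv2.cvtColor(f["img"],cv2.COLOR_RGB2HSV)); out=[]
    grey=((S<70)&(V>95)).astype(np.uint8)
    for c in("red","blue"):
        bl,l=blobs(f,c,50)
        for b,a,bb in bl:
            w=onz(f,b,.03)
            if not(-.5<w[1]<-.1 and .3<w[0]<.75): continue
            x,y,ww,hh=bb
            # colour top face hull -> min-area rect; dark hole
            sub=V[y:y+hh,x:x+ww].astype(float); hsub=np.clip(110-sub,0,None)
            cx,cy=b; yy,xx=np.mgrid[y:y+hh,x:x+ww]; hsub[(abs(xx-cx)>4)|(abs(yy-cy)>4)]=0
            hole=(xx*hsub).sum()/max(hsub.sum(),1),(yy*hsub).sum()/max(hsub.sum(),1)
            n,L=cv2.connectedComponents(grey)
            ys,xs=np.nonzero(grey); d=np.hypot(xs-cx,ys-cy); 
            near=d<28; lab=np.bincount(L[ys[near],xs[near]],minlength=n); k=lab[1:].argmax()+1
            ys,xs=np.nonzero(L==k)
            P=np.array([onz(f,(u,v),.005)[:2] for u,v in zip(xs,ys)])
            m=P.mean(0); ev,E=np.linalg.eigh(np.cov((P-m).T)); ax=E[:,1]
            hp=onz(f,hole,.033)[:2]
            if ax@(m-hp)<0: ax=-ax
            lat=np.array([-ax[1],ax[0]])
            out.append((c,hp.round(4),m.round(4),len(P),"yawPCA",round(np.degrees(np.arctan2(ax[1],ax[0])),1),"yaw h-m",round(np.degrees(np.arctan2(*(m-hp)[::-1])),1),"len",((P-hp)@ax).max().round(3)))
    if pr:
        for o in out: print(*o)
    return out
if __name__=="__main__":
    forks(grab("top"))
E
python3 meas.py
python3 - <<'E'
from h import *
f=grab("top");g=grab("scene")
crop(f,(195,165,280,235),8,"t2");crop(g,(240,175,335,245),8,"s2");crop(f,(115,210,195,295),7,"t3")
E
```

```text
red [ 0.4526 -0.3686] [ 0.4929 -0.3753] 201 yawPCA -16.2 yaw h-m -9.5 len 0.07
red [ 0.4456 -0.2879] [ 0.4888 -0.2817] 226 yawPCA 9.0 yaw h-m 8.2 len 0.075
blue [ 0.5822 -0.3891] [ 0.6262 -0.3828] 213 yawPCA 9.6 yaw h-m 8.1 len 0.075
blue [ 0.4582 -0.1714] [ 0.4978 -0.17  ] 203 yawPCA -0.5 yaw h-m 2.1 len 0.068
```

View pics/t2.png

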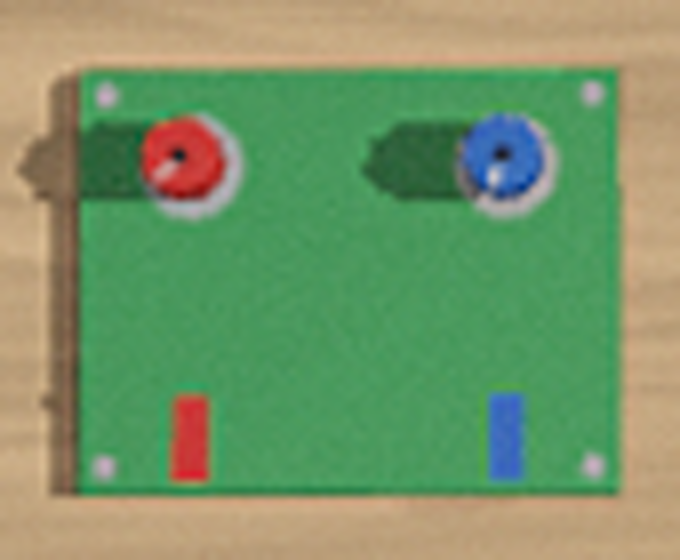

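View pics/s2.png

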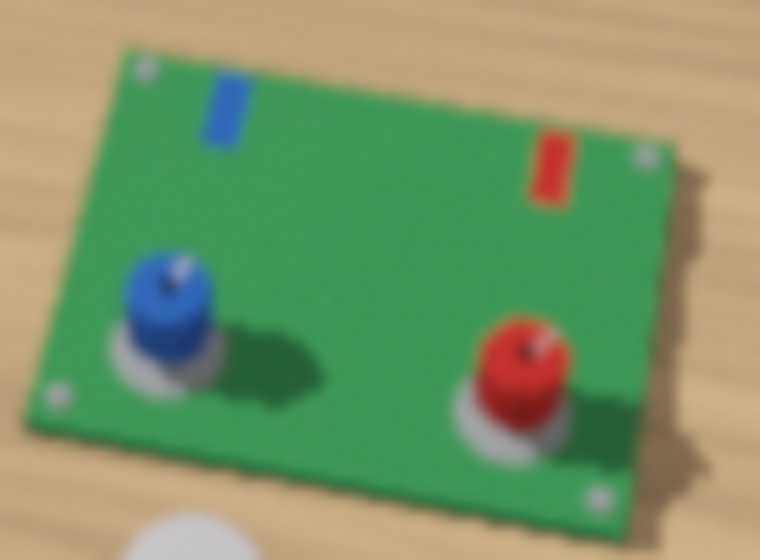

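View pics/t3.png

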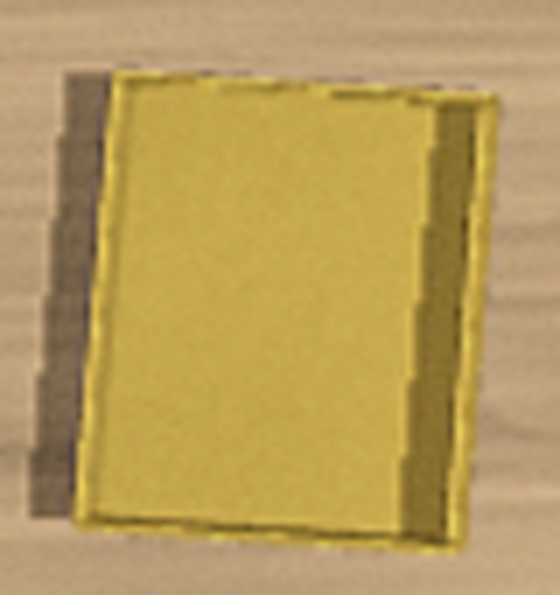

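```bash
python3 - <<'E'
from h import *
f=grab("top");g=grab("scene")
T=lambda X,Y:((X+.5)/8-.5+195,(Y+.5)/8-.5+165)
S=lambda X,Y:((X+.5)/8-.5+240,(Y+.5)/8-.5+175)
print("red cap",tri(f,T(180,155),g,S(527,351)),onz(f,T(180,155),.049),onz(g,S(527,351),.049))
print("blue cap",tri(f,T(502,154),g,S(170,283)),onz(f,T(502,154),.049),onz(g,S(170,283),.049))
for n,a,b in(("nl",(106,467),(646,156)),("nr",(593,466),(147,68)),("fl",(106,97),(599,499)),("fr",(592,94),(58,396))):
    print(n,onz(f,T(*a),.012).round(4),onz(g,S(*b),.012).round(4))
Y=lambda X,Y:((X+.5)/7-.5+115,(Y+.5)/7-.5+210)
c=[onz(f,Y(*p),.026)[:2] for p in((115,72),(497,95),(466,550),(76,525))]
print("tray",np.array(c).round(4),np.mean(c,0).round(4),np.degrees(np.arctan2(*(c[0]-c[3])[::-1])),np.degrees(np.arctan2(*(c[1]-c[2])[::-1])))
st()
E
```

```text
red cap (array([0.63516276, 0.14849581, 0.04436666]), np.float64(0.0012520832899171237)) [0.63470221 0.14732267 0.049     ] [0.63788539 0.14890836 0.049     ]
blue cap (array([0.63221355, 0.03828876, 0.04501868]), np.float64(0.0004496553990604979)) [0.63182096 0.03794261 0.049     ] [0.63461588 0.03892623 0.049     ]
nl [0.5307 0.1794 0.012 ] [0.5332 0.1809 0.012 ]
nr [0.5263 0.0104 0.012 ] [0.529  0.0117 0.012 ]
fl [0.66   0.1773 0.012 ] [0.6634 0.178  0.012 ]
fr [0.656  0.0071 0.012 ] [0.6595 0.0082 0.012 ]
tray [[0.5447 0.3896]
 [0.5314 0.2387]
 [0.3556 0.2529]
 [0.369  0.4052]] [0.4502 0.3216] -5.051146306047677 -4.616966881342308
t 0.45 tcp [ 0.2706 -0.5633  0.1949] x-axis [ 0.433 -0.901 -0.   ] z [-0.  0. -1.] yawx -64.34 q [-1.242  0.053  1.613 -0.     1.476 -0.119] F [-0.3  0.3 -0.1] g 1.0
```

```bash
cat > to.py <<'E'
import sys
from h import *
x,y,z,yaw=map(float,sys.argv[1:5]) # target tcp, tool-x yaw deg
s,Rm=st(); cur=np.degrees(np.arctan2(Rm[1,0],Rm[0,0])); d=(cur-yaw+180)%360-180
D=np.array([x,y,z])-s["tool_pos"]
def sh(ya):
    a=np.radians(ya); X=np.array([np.cos(a),np.sin(a),0]);Y=np.array([np.sin(a),-np.cos(a),0]); return np.array([D@X,D@Y,-D[2]])*100
print("turn units",round(d/6,2)," shift before turn cm",sh(cur).round(2)," after turn cm",sh(yaw).round(2))
E
python3 to.py .4597 -.1708 .15 -88
```

```text
t 0.45 tcp [ 0.2706 -0.5633  0.1949] x-axis [ 0.433 -0.901 -0.   ] z [-0.  0. -1.] yawx -64.34 q [-1.242  0.053  1.613 -0.     1.476 -0.119] F [-0.3  0.3 -0.1] g 1.0
turn units 3.94  shift before turn cm [-27.19 -34.04   4.49]  after turn cm [-38.57 -20.27   4.49]
```

```bash
python3 -m crank '[[0,0,0,0.99],[0,0,0,0.99],[0,0,0,0.98],[0,0,0,0.98],[-2.8,-1.45,0,0],[-2.8,-1.45,0,0],[-2.8,-1.45,0,0],[-2.8,-1.45,0,0],[-2.8,-1.45,0,0],[-2.8,-1.45,0,0]]' 0.6; python3 -m crank '[[-2.8,-1.45,0,0],[-2.8,-1.45,0,0],[-2.8,-1.45,0.5,0],[-2.8,-1.45,0.8,0],[-2.8,-1.45,0.8,0],[-2.8,-1.45,0.8,0],[0,0,0.5,0],[0,0,0,0]]'; python3 to.py .4597 -.1708 .004 -88; python3 meas.py
```

```text
time: 1.28
tool_pos: [0.352, -0.3911, 0.1951]
tool_rot: [-0.0, 0.719, -0.695, 0.0]
contact_force: [-0.3, -0.3, 0.1]
gripper_width: 0.597
time: 1.95
tool_pos: [0.4324, -0.2199, 0.1597]
tool_rot: [0.0, 0.721, -0.693, -0.001]
contact_force: [-0.3, 0.4, 0.5]
gripper_width: 0.603
t 1.95 tcp [ 0.4324 -0.2199  0.1597] x-axis [ 0.038 -0.999 -0.001] z [-0.002  0.001 -1.   ] yawx -87.8 q [-0.624 -0.267  1.967 -0.     1.443  0.909] F [-0.3  0.4  0.5] g 0.603
turn units 0.03  shift before turn cm [-4.8  -2.91 15.57]  after turn cm [-4.81 -2.9  15.57]
blue [ 0.5821 -0.3893] [ 0.6265 -0.3829] 216 yawPCA 9.4 yaw h-m 8.3 len 0.075
blue [ 0.4582 -0.1715] [ 0.4978 -0.1699] 204 yawPCA -0.3 yaw h-m 2.2 len 0.068
```

```bash
python3 -m crank '[[-2.4,-1.45,0,0],[-2.4,-1.45,0,0],[0,0,2.2,0],[0,0,2.2,0],[0,0,2.2,0],[0,0,2,0],[0,0,1.5,0],[0,0,0,0],[0,0,0,0]]'; python3 to.py .4597 -.1708 .004 -88; python3 -c "
from h import *
f=grab('top','t4');g=grab('scene','s4')"
```

```text
time: 2.75
tool_pos: [0.4594, -0.1734, 0.0599]
tool_rot: [0.0, 0.719, -0.695, -0.001]
contact_force: [0.4, -0.9, -0.5]
gripper_width: 0.601
t 2.75 tcp [ 0.4594 -0.1734  0.0599] x-axis [ 0.033 -0.999 -0.   ] z [-0.001  0.    -1.   ] yawx -88.08 q [-0.512 -0.147  2.04  -0.     1.249  1.025] F [ 0.4 -0.9 -0.5] g 0.601
turn units -0.01  shift before turn cm [-0.26 -0.03  5.59]  after turn cm [-0.26 -0.04  5.59]
```

View pics/t4.png

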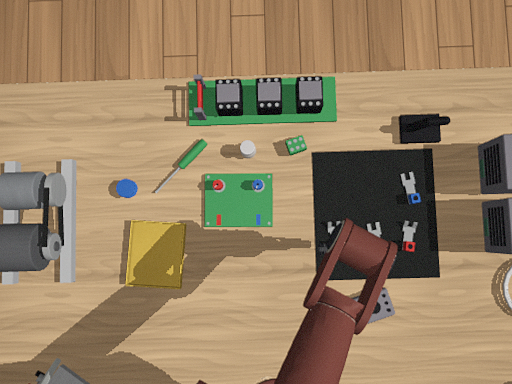

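View pics/s4.png

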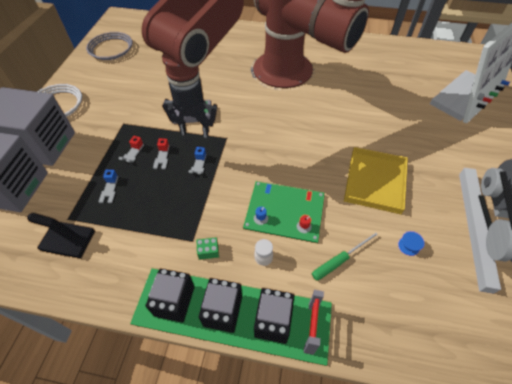

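```bash
python3 -c "
from h import *
g=grab('scene')
print(proj(g,[.4594,-.1734,.06]),proj(g,[.4594,-.1734,.033]))
crop(g,(150,80,260,190),6,'s5')"
```

```text
[197.17837649 142.79674145] [198.49695626 149.32046649]
```

View pics/s5.png

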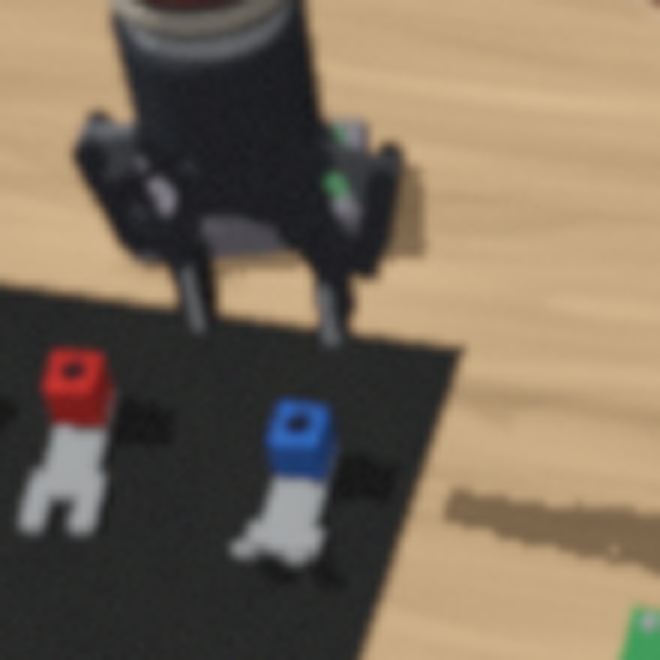

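```bash
python3 -m crank '[[-0.25,0,1,0],[0,0,0.9,0],[0,0,0,0],[0,0,0,0]]'; python3 -c "
from h import *
g=grab('scene')
s,_=st();p=s['tool_pos'];print(proj(g,p),(proj(g,p)-[150,80]+.5)*6)
crop(g,(150,80,260,190),6,'s6')"
```

```text
time: 3.23
tool_pos: [0.4591, -0.1694, 0.0399]
tool_rot: [0.0, 0.72, -0.694, -0.001]
contact_force: [0.2, -0.6, 0.1]
gripper_width: 0.601
t 3.28 tcp [ 0.4595 -0.1697  0.0405] x-axis [ 0.035 -0.999 -0.   ] z [-0.001  0.    -1.   ] yawx -87.97 q [-0.506 -0.123  2.055 -0.     1.211  1.03 ] F [ 0.1 -0.9  1.6] g 0.599
[199.39602098 147.75487152] [299.37612589 409.5292291 ]
```

View pics/s6.png

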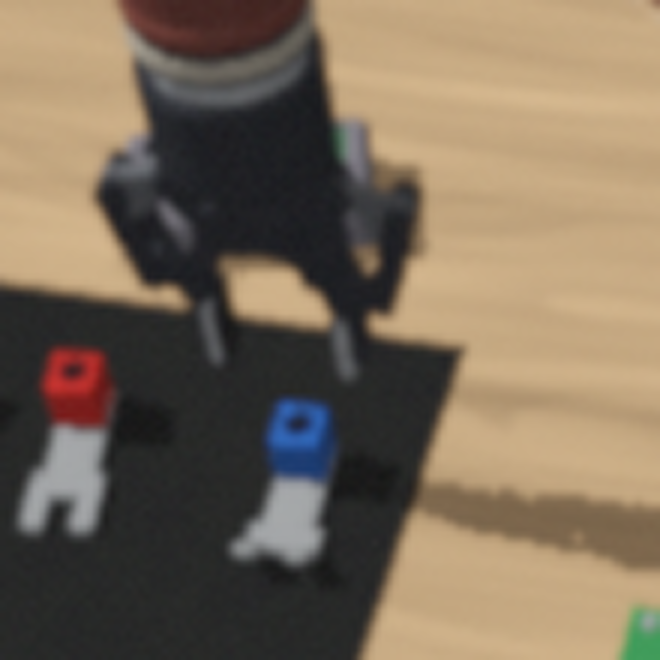

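```bash
python3 -c "
from h import *
g=grab('scene')
im=cv2.cvtColor(g['img'],cv2.COLOR_RGB2BGR)[125:165,170:220].astype(float)
im=np.clip((im/255)**.45*255,0,255).astype(np.uint8)
cv2.imwrite('pics/s7.png',cv2.resize(im,None,fx=12,fy=12,interpolation=cv2.INTER_CUBIC))"
```

```text
(no output)
```

View pics/s7.png

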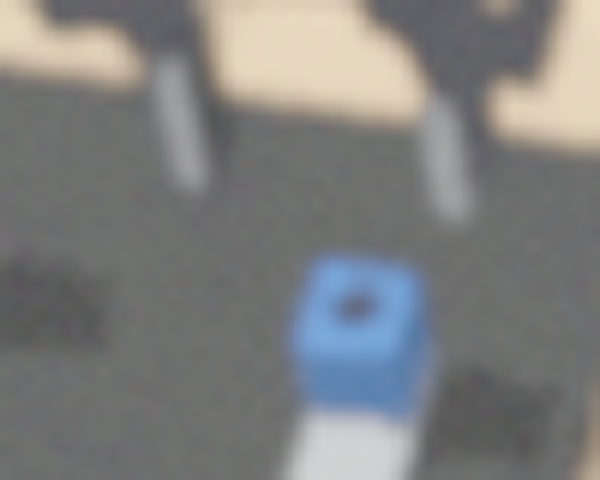

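```bash
python3 -m crank '[[0,0,-0.8,0],[0,0,0,0],[0,0,0,0],[0,0,0,0],[0,0,0,0],[0,0,0,0],[0,0,0,0]]' 0; python3 -c "
from h import *
g=grab('scene')
im=cv2.cvtColor(g['img'],cv2.COLOR_RGB2BGR)[125:165,170:220].astype(float)
im=np.clip((im/255)**.45*255,0,255).astype(np.uint8)
s,_=st();p=s['tool_pos'];print(proj(g,p),(proj(g,p)-[170,125]+.5)*12)
cv2.imwrite('pics/s8.png',cv2.resize(im,None,fx=12,fy=12,interpolation=cv2.INTER_CUBIC))"
```

```text
time: 3.92
tool_pos: [0.4598, -0.1699, 0.0489]
tool_rot: [0.0, 0.719, -0.695, -0.0]
contact_force: [-0.2, 0.1, 0.3]
gripper_width: 0.001
t 3.97 tcp [ 0.4598 -0.1699  0.0489] x-axis [ 0.035 -0.999 -0.   ] z [-0.  0. -1.] yawx -87.99 q [-0.506 -0.135  2.05  -0.     1.227  1.03 ] F [-0.2 -0.7 -0.3] g 0.002
[198.89124662 145.79201027] [352.69495939 255.50412321]
```

View pics/s8.png

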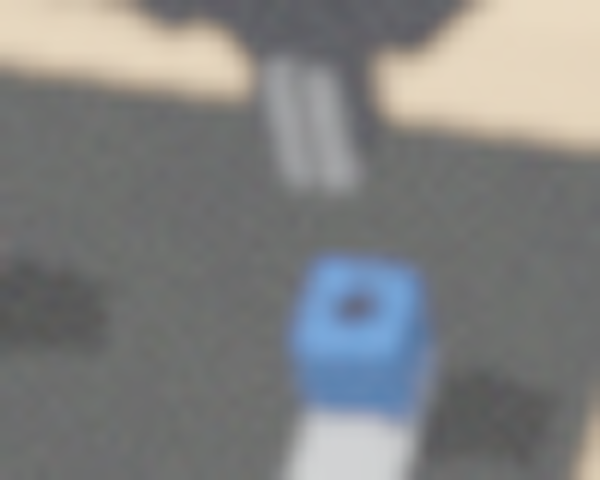

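```bash
python3 -m crank '[[-2,0,-1.5,0],[-3.5,0,0,0],[-3.5,0,0,0],[-3.5,0,0,0],[-3.5,0,0,0],[-2,0,0,0],[0,0,0,0],[0,0,0,0]]' 0; python3 -c "
from h import *
g=grab('scene');f=grab('top')
s,_=st();p=s['tool_pos'];print(proj(g,p),proj(f,p),proj(g,[0,0,0]),proj(f,[0,0,0]))
crop(g,(210,110,290,180),8,'s9');crop(f,(220,200,300,290),6,'t9')
print((proj(g,p)-[210,110]+.5)*8,(proj(f,p)-[220,200]+.5)*6)"
```

```text
time: 4.63
tool_pos: [0.4534, 0.0105, 0.0639]
tool_rot: [0.0, 0.72, -0.694, 0.0]
contact_force: [0.3, -0.7, -0.5]
gripper_width: 0.0
t 4.73 tcp [0.4537 0.0093 0.064 ] x-axis [ 0.035 -0.999  0.   ] z [ 0. -0. -1.] yawx -88.0 q [-1.440e-01 -2.540e-01  2.123e+00 -1.000e-03  1.272e+00  1.393e+00] F [ 0.5 -0.1 -0.3] g 0.0
[262.31814226 149.61799245] [269.70279653 249.83615576] [282.35806469  67.96370328] [278.11250311 418.59984967]
[422.5451381  320.94393956] [301.21677917 302.01693456]
```

View pics/s9.png

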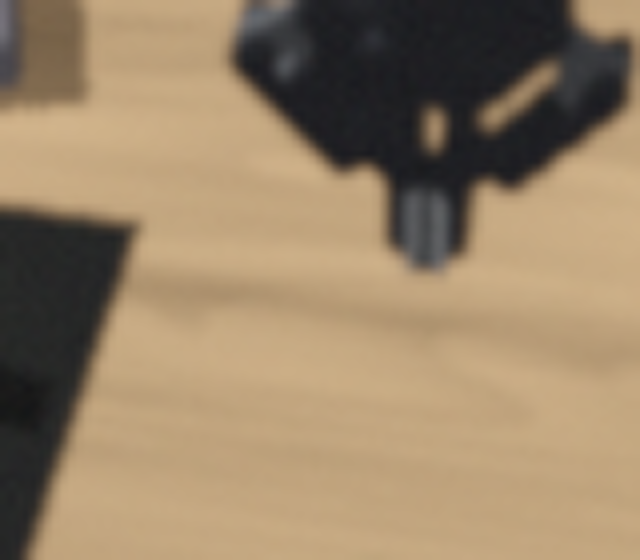

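View pics/t9.png

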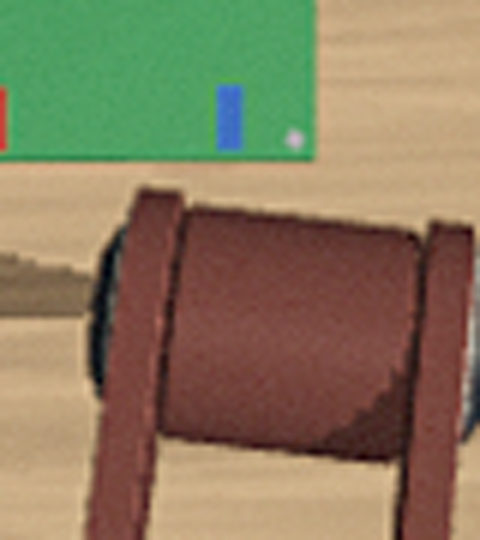

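```bash
python3 -m crank '[[0,0,2,0],[0,0,2,0],[0,0,1,0],[0,0,0,0],[0,0,0,0]]' 0; python3 -c "
from h import *
g=grab('scene')
s,_=st();p=s['tool_pos'];
crop(g,(210,110,290,180),8,'s10')
print((proj(g,p)-[210,110]+.5)*8)"
```

```text
time: 5.15
tool_pos: [0.4531, 0.0092, 0.0136]
tool_rot: [0.0, 0.719, -0.695, -0.001]
contact_force: [0.5, 1.1, 0.7]
gripper_width: -0.002
t 5.2 tcp [0.454  0.0093 0.0146] x-axis [ 0.034 -0.999  0.   ] z [ 0. -0. -1.] yawx -88.05 q [-0.144 -0.178  2.152 -0.     1.167  1.393] F [ 0.8 -0.8 -0.4] g -0.001
[420.55175568 415.41304787]
```

View pics/s10.png

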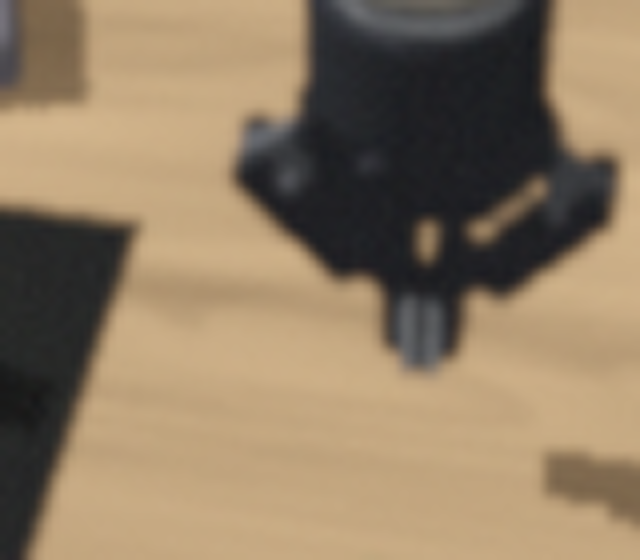

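```bash
python3 -m crank '[[0,0,0.4,0],[0,0,0.3,0],[0,0,0.2,0],[0,0,0.2,0],[0,0,0,0],[0,0,0,0]]' 0
```

```text
time: 5.7
tool_pos: [0.4535, 0.01, 0.0029]
tool_rot: [0.0, 0.72, -0.694, -0.0]
contact_force: [0.1, -0.8, 0.1]
gripper_width: -0.003
```

```bash
python3 -m crank '[[0,0,0.2,0],[0,0,0.2,0],[0,0,0,0]]' 0; python3 -c "
from h import *
g=grab('scene')
s,_=st();p=s['tool_pos'];
crop(g,(210,110,290,180),8,'s11')
print((proj(g,p)-[210,110]+.5)*8)"
```

```text
time: 5.95
tool_pos: [0.4532, 0.01, -0.0014]
tool_rot: [0.0, 0.719, -0.695, -0.0]
contact_force: [0.5, 0.6, 0.3]
gripper_width: -0.001
t 6.0 tcp [ 0.4533  0.01   -0.0013] x-axis [ 0.035 -0.999 -0.   ] z [-0.001  0.    -1.   ] yawx -87.98 q [-0.142 -0.152  2.16  -0.     1.134  1.393] F [-0.6 -0.6  0.3] g -0.0
[422.3315787  442.54000241]
```

View pics/s11.png

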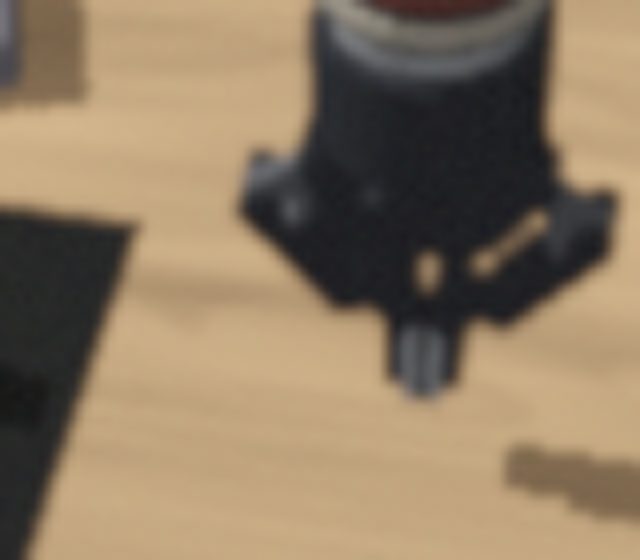

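```bash
python3 -m crank '[[0,0,0.25,0],[0,0,0.25,0],[0,0,0,0]]' 0; python3 -m crank '[[0,0,0.2,0],[0,0,0.2,0],[0,0,0,0]]' 0
```

```text
time: 6.25
tool_pos: [0.453, 0.01, -0.0066]
tool_rot: [0.0, 0.719, -0.695, -0.0]
contact_force: [-0.1, 0.1, -0.6]
gripper_width: -0.001
time: 6.5
tool_pos: [0.4532, 0.01, -0.0105]
tool_rot: [0.0, 0.719, -0.695, -0.0]
contact_force: [0.0, 0.8, 0.0]
gripper_width: -0.001
```

```bash
python3 -m crank '[[0,0,0.2,0],[0,0,0.1,0],[0,0,0,0]]' 0; python3 -m crank '[[0,0,0.2,0],[0,0,0.1,0],[0,0,0,0]]' 0;  python3 -c "
from h import *
g=grab('scene')
s,_=st();p=s['tool_pos'];
crop(g,(210,110,290,180),8,'s12')
print((proj(g,p)-[210,110]+.5)*8)"
```

```text
time: 6.75
tool_pos: [0.4533, 0.01, -0.0133]
tool_rot: [0.0, 0.719, -0.695, -0.0]
contact_force: [-0.4, -0.8, -0.2]
gripper_width: -0.005
time: 7.0
tool_pos: [0.4533, 0.01, -0.0163]
tool_rot: [0.0, 0.719, -0.695, -0.0]
contact_force: [-0.7, 0.1, 0.2]
gripper_width: -0.003
t 7.05 tcp [ 0.4534  0.01   -0.0162] x-axis [ 0.035 -0.999 -0.   ] z [-0.  0. -1.] yawx -87.98 q [-0.142 -0.125  2.165  0.     1.101  1.393] F [ 0.2 -0.8 -0.2] g 0.002
[421.70076851 468.79989911]
```

View pics/s12.png

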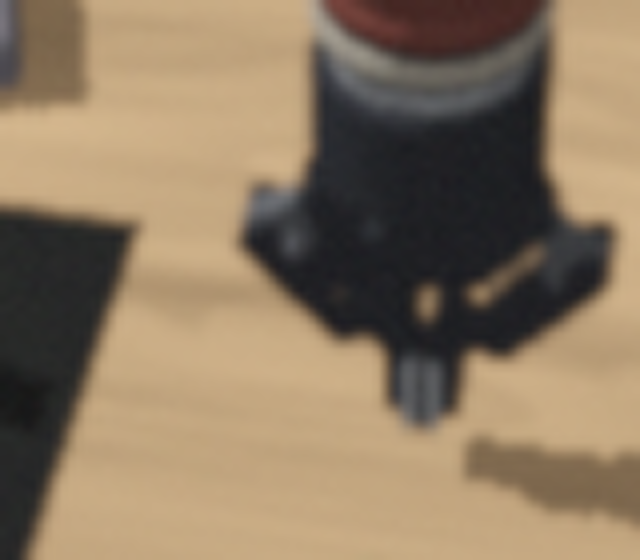

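```bash
python3 -c "
from plant import manip
print(manip.grip_depth,[a for a in dir(manip) if a[0]!='_'])"; python3 -m crank '[[0,0,0.2,0],[0,0,0.1,0],[0,0,0,0]]' 0; python3 -m crank '[[0,0,0.15,0],[0,0,0.1,0],[0,0,0,0]]' 0
```

```text
0.0187 ['IKError', 'grab_frame', 'grip_depth', 'job_done', 'state']
time: 7.3
tool_pos: [0.4533, 0.01, -0.0193]
tool_rot: [0.0, 0.719, -0.695, -0.0]
contact_force: [-0.2, -0.1, -0.4]
gripper_width: 0.0
time: 7.55
tool_pos: [0.4533, 0.0099, -0.0218]
tool_rot: [0.0, 0.719, -0.695, -0.0]
contact_force: [-0.5, -0.2, -0.1]
gripper_width: -0.002
```

```bash
python3 -m crank '[[0,0,0.1,0],[0,0,0.1,0],[0,0,0,0]]' 0; python3 -m crank '[[0,0,0.1,0],[0,0,0.1,0],[0,0,0,0]]' 0;
```

```text
time: 7.8
tool_pos: [0.4534, 0.01, -0.0237]
tool_rot: [0.0, 0.719, -0.695, -0.0]
contact_force: [0.0, -0.2, 0.6]
gripper_width: -0.002
time: 8.05
tool_pos: [0.4534, 0.01, -0.0257]
tool_rot: [0.0, 0.719, -0.695, -0.0]
contact_force: [-0.6, -0.6, -0.5]
gripper_width: -0.003
```

```bash
python3 -m crank '[[0,0,0.1,0],[0,0,0.1,0],[0,0,0,0]]' 0; python3 -c "
from h import *
g=grab('scene')
s,_=st();p=s['tool_pos'];
crop(g,(210,110,290,180),8,'s13')
print((proj(g,p)-[210,110]+.5)*8)"
```

```text
time: 8.3
tool_pos: [0.4534, 0.01, -0.0277]
tool_rot: [0.0, 0.719, -0.695, -0.0]
contact_force: [-0.0, -0.5, 0.0]
gripper_width: 0.002
t 8.35 tcp [ 0.4534  0.01   -0.0276] x-axis [ 0.035 -0.999 -0.   ] z [-0.  0. -1.] yawx -87.98 q [-0.142 -0.103  2.169  0.     1.076  1.393] F [ 0.1  0.2 -0.6] g -0.001
[421.28205957 488.47255447]
```

View pics/s13.png

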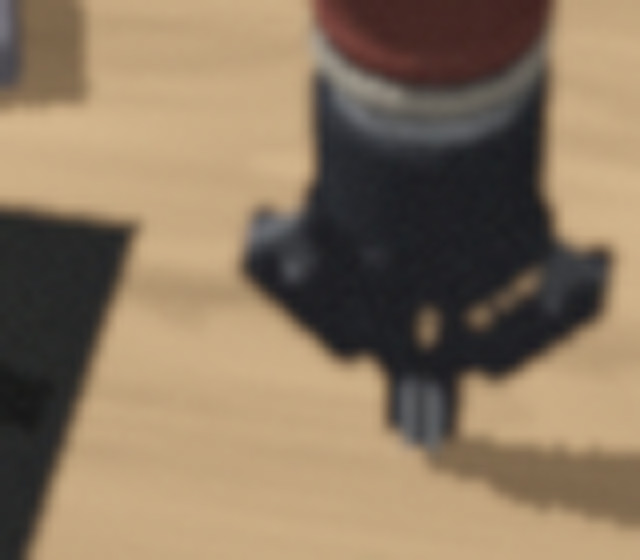

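```bash
python3 -m crank '[[0,0,0.1,0],[0,0,0,0]]' 0; python3 -m crank '[[0,0,0.1,0],[0,0,0,0]]' 0;  python3 -c "
from h import *
g=grab('scene')
print(onz(g,(422/8-.5+210,448/8-.5+110),0),onz(g,(422/8-.5+210,448/8-.5+110),0.003))"
```

```text
time: 8.52
tool_pos: [0.4534, 0.01, -0.0286]
tool_rot: [0.0, 0.719, -0.695, -0.0]
contact_force: [-0.5, -0.3, -0.4]
gripper_width: -0.001
time: 8.68
tool_pos: [0.4534, 0.01, -0.0297]
tool_rot: [0.0, 0.719, -0.695, -0.0]
contact_force: [0.8, 0.2, -0.1]
gripper_width: 0.002
[0.45681768 0.01048709 0.        ] [0.45922673 0.01089053 0.003     ]
```

```bash
python3 -m crank '[[0,0,0.1,0],[0,0,0,0]]' 0; python3 -m crank '[[0,0,0.1,0],[0,0,0,0]]' 0; python3 -m crank '[[0,0,0.1,0],[0,0,0,0]]' 0
```

```text
time: 8.9
tool_pos: [0.4534, 0.01, -0.0307]
tool_rot: [0.0, 0.719, -0.695, -0.0]
contact_force: [-0.2, 0.4, -0.6]
gripper_width: 0.001
time: 9.07
tool_pos: [0.4534, 0.0099, -0.0317]
tool_rot: [0.0, 0.719, -0.695, -0.0]
contact_force: [0.5, -0.1, -0.3]
gripper_width: -0.004
time: 9.23
tool_pos: [0.4534, 0.01, -0.0327]
tool_rot: [0.0, 0.719, -0.695, -0.0]
contact_force: [0.9, -0.3, -0.2]
gripper_width: -0.002
```

```bash
python3 -m crank '[[0,0,0.1,0],[0,0,0,0]]' 0; python3 -m crank '[[0,0,0.1,0],[0,0,0,0]]' 0; python3 -c "
from h import *
g=grab('scene')
crop(g,(210,110,290,180),8,'s14')"
```

```text
time: 9.4
tool_pos: [0.4534, 0.0099, -0.0337]
tool_rot: [0.0, 0.719, -0.695, -0.0]
contact_force: [0.0, 0.1, -0.3]
gripper_width: -0.001
time: 9.57
tool_pos: [0.4534, 0.01, -0.0347]
tool_rot: [0.0, 0.719, -0.695, -0.0]
contact_force: [0.4, 0.7, -0.6]
gripper_width: 0.001
```

View pics/s14.png

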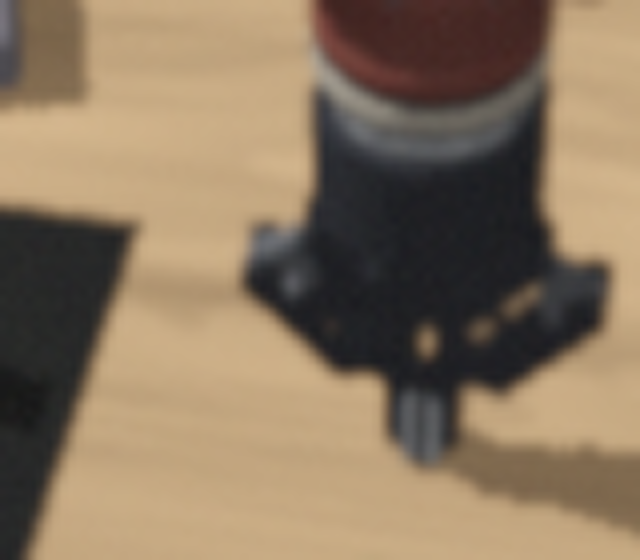

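```bash
for i in 1; do python3 -m crank '[[0,0,0.1,0],[0,0,0,0]]' 0;python3 -m crank '[[0,0,0.1,0],[0,0,0,0]]' 0; python3 -m crank '[[0,0,0.1,0],[0,0,0,0]]' 0; done | grep -E "pos|force"
```

```text
tool_pos: [0.4534, 0.0099, -0.0356]
contact_force: [-0.7, -0.2, 0.0]
tool_pos: [0.4537, 0.0099, -0.0363]
contact_force: [-1.0, 0.1, 2.6]
tool_pos: [0.4537, 0.0099, -0.0363]
contact_force: [-5.3, 0.8, 11.3]
```

```bash
python3 -m crank '[[0,0,-0.2,0],[0,0,0,0]]' 0 | grep -E "pos|force"; python3 -c "
from h import *
g=grab('scene'); P=lambda X,Y:((X+.5)/8-.5+210,(Y+.5)/8-.5+110)
print(onz(g,P(425,467),0.001))
print('high',onz(g,P(428,267),0.100))
print('s10',onz(g,P(420,369),0.0504))
crop(g,(210,110,290,180),8,'s15')
Q=lambda X,Y:((X+.5)/12-.5+170,(Y+.5)/12-.5+125)
print('s8 ',onz(g,Q(322,192),0.0489+.036))
"
```

```text
tool_pos: [0.454, 0.0099, -0.0351]
contact_force: [0.5, 0.0, -0.2]
[0.46614402 0.01345045 0.001     ]
high [0.46202636 0.01230319 0.1       ]
s10 [0.46349223 0.01053632 0.0504    ]
s8  [ 0.47347275 -0.16789918  0.0849    ]
```

View pics/s15.png

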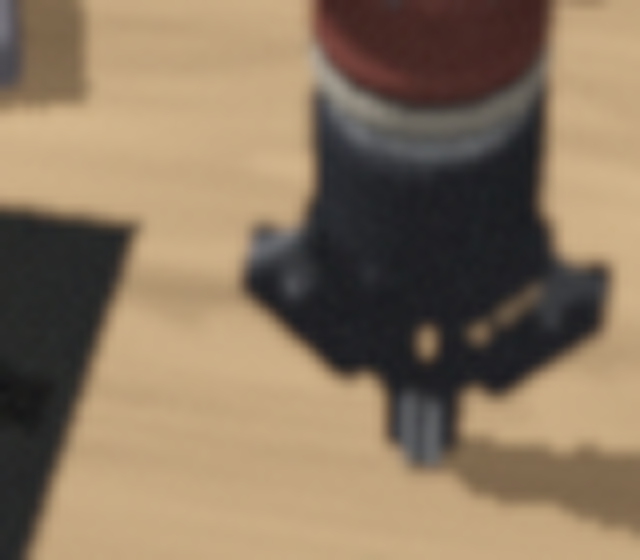

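```bash
sed -i 's/s=manip.state(); Rm/s=manip.state(); s["tool_pos"]=s["tool_pos"]+np.array([0,0,.036]); Rm/' h.py; python3 -m crank '[[0,0,-4,0],[0,0,-3.5,0],[3.5,0,0,0],[3.5,0,0,0],[3.5,0,0,0],[3.5,0,0,0],[3.5,0,0,0],[0.5,0,0,0],[0,0,0,0]]' 0.55;python3 to.py .4597 -.1708 .004 -88
```

```text
time: 11.08
tool_pos: [0.4597, -0.1717, 0.0393]
tool_rot: [0.0, 0.718, -0.696, -0.0]
contact_force: [-0.1, 0.4, -0.1]
gripper_width: 0.55
t 11.08 tcp [ 0.4597 -0.1717  0.0753] x-axis [ 0.032 -0.999 -0.   ] z [-0.  0. -1.] yawx -88.18 q [-0.509 -0.12   2.054 -0.     1.208  1.03 ] F [-0.1  0.4 -0.1] g 0.55
turn units -0.03  shift before turn cm [-0.09  0.    7.13]  after turn cm [-0.09 -0.    7.13]
```

```bash
python3 -m crank '[[-0.1,0,2,0],[0,0,2,0],[0,0,1,0],[0,0,1,0],[0,0,1,0],[0,0,0,0]]';python3 -m crank '[[0,0,0,0],[0,0,0,0],[0,0,0,0],[0,0,0,0],[0,0,0,0],[0,0,0,0]]' 0.1
```

```text
time: 11.58
tool_pos: [0.4585, -0.1676, -0.0325]
tool_rot: [0.0, 0.72, -0.694, -0.002]
contact_force: [-0.1, 0.6, -0.1]
gripper_width: 0.549
time: 12.08
tool_pos: [0.4606, -0.1694, -0.0296]
tool_rot: [-0.0, 0.719, -0.695, 0.001]
contact_force: [-0.5, 0.8, 4.0]
gripper_width: 0.267
```

```bash
python3 -m crank '[[0,0,-2,0],[0,0,-3,0],[0,0,-3,0],[0,0,-3,0],[0,0,0,0],[0,0,0,0]]';python3 to.py .4242 .3525 .1 -95; python3 -c "
from h import *
g=grab('scene')
crop(g,(100,80,280,200),4,'s16')"
```

```text
time: 12.58
tool_pos: [0.4612, -0.1697, 0.0816]
tool_rot: [-0.001, 0.719, -0.695, 0.002]
contact_force: [-1.3, -0.3, -1.8]
gripper_width: 0.274
t 12.58 tcp [ 0.4612 -0.1697  0.1176] x-axis [ 0.035 -0.999  0.002] z [ 0.004 -0.002 -1.   ] yawx -87.99 q [-0.504 -0.178  2.028 -0.     1.287  1.031] F [-1.3 -0.3 -1.8] g 0.274
turn units 1.17  shift before turn cm [-52.32   1.86   1.76]  after turn cm [-51.7    8.24   1.76]
```

View pics/s16.png

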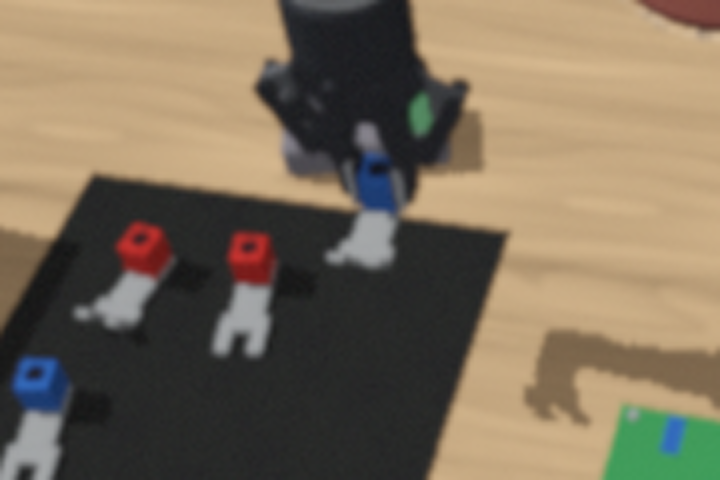

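```bash
python3 -m crank '[[-1.5,0,0,0.6],[-3,0.5,0,0.57],[-3.3,0.5,0,0],[-3.3,0.5,0,0],[-3.3,0.5,0,0],[-3.3,0.5,0,0],[-3.3,0.5,0,0],[-3.3,0.5,0,0],[-3.3,0.5,0,0],[-3.3,0.5,0,0]]'; python3 -m crank '[[-3.3,0.5,0,0],[-3.3,0.5,0,0],[-3.3,0.5,0,0],[-3.3,0.5,0,0],[-3.3,0.5,0,0],[-3,0.5,0,0],[0,0,0,0],[0,0,0,0]]';python3 to.py .4242 .3525 .02 -95
```

```text
time: 13.47
tool_pos: [0.436, 0.1439, 0.0769]
tool_rot: [-0.002, -0.676, 0.737, 0.001]
contact_force: [1.6, -0.2, -1.2]
gripper_width: 0.267
time: 14.13
tool_pos: [0.4235, 0.3397, 0.0767]
tool_rot: [-0.002, -0.677, 0.736, 0.0]
contact_force: [0.1, 0.0, -1.3]
gripper_width: 0.274
t 14.13 tcp [0.4235 0.3397 0.1127] x-axis [-0.084 -0.996  0.003] z [-0.004 -0.003 -1.   ] yawx -94.85 q [ 0.539 -0.035  1.906 -0.     1.276  2.195] F [ 0.1  0.  -1.3] g 0.274
turn units 0.03  shift before turn cm [-1.28  0.04  9.27]  after turn cm [-1.28  0.04  9.27]
```

```bash
python3 -m crank '[[-1.3,0,0,0],[0,0,2.5,0],[0,0,2.5,0],[0,0,2.5,0],[0,0,1.5,0],[0,0,0.6,0],[0,0,0,0]]'; python3 -m crank '[[0,0,0,0],[0,0,0,0],[0,0,0,0],[0,0,0,0]]' 0.48; python3 -m crank '[[0,0,-3,0],[0,0,-3.5,0],[0,0,-3.5,0],[3.3,0,0,0],[3.3,0,0,0],[3.3,0,0,0],[3.3,0,0,0],[3.3,0,0,0],[3.3,0,0,0],[3.3,0,0,0]]';python3 to.py .4541 -.368 .1 -99.5
python3 -c "
from h import *
f=grab('top');crop(f,(110,200,300,300),4,'t17');crop(grab('scene'),(320,130,440,230),5,'s17')"
```

```text
time: 14.72
tool_pos: [0.4249, 0.3507, -0.0191]
tool_rot: [-0.003, -0.675, 0.738, 0.001]
contact_force: [-0.2, 0.2, -0.4]
gripper_width: 0.266
time: 15.05
tool_pos: [0.4278, 0.3532, -0.0148]
tool_rot: [0.001, -0.676, 0.737, -0.0]
contact_force: [-0.7, -0.1, 0.7]
gripper_width: 0.48
time: 15.88
tool_pos: [0.4065, 0.1211, 0.0845]
tool_rot: [0.001, -0.676, 0.737, -0.001]
contact_force: [0.9, -0.0, -0.7]
gripper_width: 0.479
t 15.88 tcp [0.4065 0.1211 0.1205] x-axis [-0.087 -0.996 -0.   ] z [ 0.002  0.    -1.   ] yawx -94.96 q [ 0.114 -0.369  2.175 -0.     1.333  1.771] F [ 0.9 -0.  -0.7] g 0.479
turn units 0.76  shift before turn cm [48.32 -8.97  2.05]  after turn cm [ 47.45 -12.77   2.05]
```

View pics/t17.png

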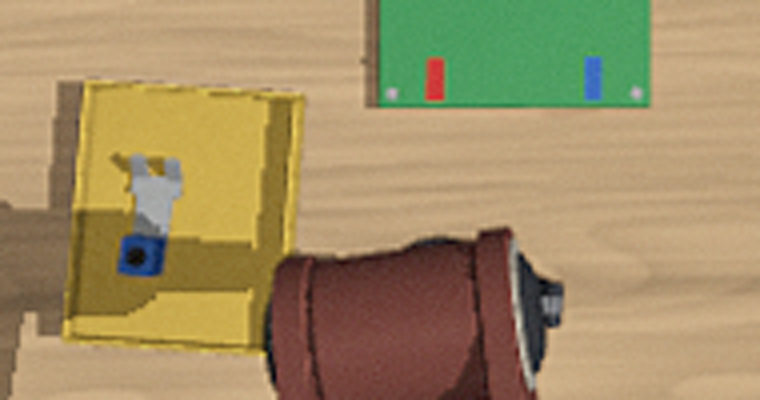

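View pics/s17.png

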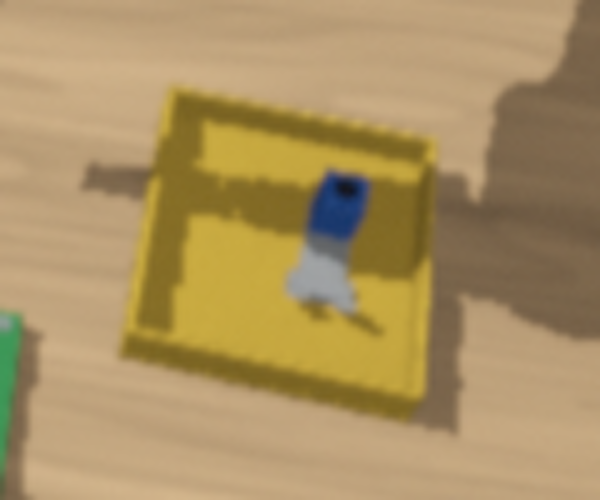

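```bash
python3 meas.py
```

```text
red [ 0.4526 -0.3688] [ 0.4931 -0.3755] 203 yawPCA -17.4 yaw h-m -9.4 len 0.071
red [ 0.4456 -0.288 ] [ 0.489  -0.2818] 230 yawPCA 7.3 yaw h-m 8.1 len 0.075
blue [ 0.5822 -0.3893] [ 0.6265 -0.3828] 215 yawPCA 9.8 yaw h-m 8.4 len 0.075
```

Not moved. Going to red_bent.

```bash
python3 -m crank '[[3.3,-0.9,0,0.38],[3.3,-0.9,0,0.38],[3.3,-0.9,0,0],[3.3,-0.9,0,0],[3.3,-0.9,0,0],[3.3,-0.9,0,0],[3.3,-0.9,0,0],[3.3,-0.9,0,0],[3.3,-0.9,0,0],[3.3,-0.9,0,0]]' 0.55; python3 -m crank '[[3.3,-0.9,0,0],[3.3,-0.9,0,0],[3.3,-0.9,0,0],[2.4,-0.7,0,0],[0,0,0,0],[0,0,0,0]]'; python3 to.py .4541 -.368 .004 -99.5
```

```text
time: 16.87
tool_pos: [0.4455, -0.2186, 0.0842]
tool_rot: [0.0, -0.646, 0.763, -0.001]
contact_force: [0.6, 0.2, 0.1]
gripper_width: 0.548
time: 17.37
tool_pos: [0.4585, -0.3448, 0.0838]
tool_rot: [0.0, -0.646, 0.764, -0.0]
contact_force: [-0.2, -0.1, -0.3]
gripper_width: 0.551
t 17.37 tcp [ 0.4585 -0.3448  0.1198] x-axis [-0.167 -0.986 -0.   ] z [ 0.001  0.    -1.   ] yawx -99.59 q [-7.750e-01  2.600e-02  1.832e+00  1.000e-03  1.283e+00  9.630e-01] F [-0.2 -0.1 -0.3] g 0.551
turn units -0.02  shift before turn cm [ 2.36  0.05 11.58]  after turn cm [ 2.36  0.05 11.58]
```

```bash
python3 -m crank '[[2.35,0.05,0,0],[0,0,2.5,0],[0,0,2.5,0],[0,0,2.5,0],[0,0,2,0],[0,0,1.2,0],[0,0,0.7,0],[0,0,0,0]]'; python3 to.py .4541 -.368 .004 -99.5;  python3 -m crank '[[0,0,0,0],[0,0,0,0],[0,0,0,0],[0,0,0,0],[0,0,0,0],[0,0,0,0]]' 0.1;python3 -m crank '[[0,0,-2,0],[0,0,-3,0],[0,0,-3,0],[0,0,-3,0],[0,0,0,0],[0,0,0,0]]';python3 to.py .4193 .2967 .1 -95; python3 -c "
from h import *
g=grab('scene')
crop(g,(70,80,250,200),4,'s18')"
```

```text
time: 18.03
tool_pos: [0.4528, -0.3657, -0.0318]
tool_rot: [0.0, -0.646, 0.763, 0.001]
contact_force: [-1.1, -0.4, -0.7]
gripper_width: 0.552
t 18.03 tcp [ 0.4528 -0.3657  0.0042] x-axis [-0.165 -0.986 -0.002] z [-0.002  0.002 -1.   ] yawx -99.49 q [-0.807  0.201  1.86   0.     1.083  0.929] F [-1.1 -0.4 -0.7] g 0.552
turn units 0.0  shift before turn cm [ 0.21 -0.17  0.02]  after turn cm [ 0.21 -0.17  0.02]
time: 18.53
tool_pos: [0.4543, -0.3686, -0.0286]
tool_rot: [0.0, -0.646, 0.764, -0.002]
contact_force: [-0.4, 0.4, 6.5]
gripper_width: 0.268
time: 19.03
tool_pos: [0.4542, -0.3688, 0.082]
tool_rot: [0.0, -0.646, 0.764, -0.002]
contact_force: [-0.8, -0.3, -2.7]
gripper_width: 0.271
t 19.03 tcp [ 0.4542 -0.3688  0.118 ] x-axis [-0.166 -0.986  0.003] z [ 0.003 -0.004 -1.   ] yawx -99.57 q [-0.809  0.051  1.81  -0.     1.276  0.929] F [-0.8 -0.3 -2.7] g 0.271
turn units -0.76  shift before turn cm [-65.04  14.5    1.8 ]  after turn cm [-65.99   9.27   1.8 ]
```

View pics/s18.png

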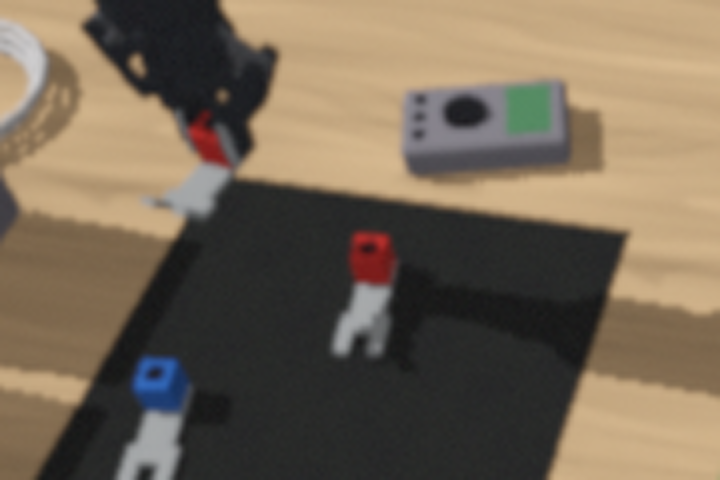

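```bash
python3 -m crank '[[-1.6,0.2,0,-0.38],[-3.3,0.46,0,-0.38],[-3.3,0.46,0,0],[-3.3,0.46,0,0],[-3.3,0.46,0,0],[-3.3,0.46,0,0],[-3.3,0.46,0,0],[-3.3,0.46,0,0],[-3.3,0.46,0,0],[-3.3,0.46,0,0]]'; python3 -m crank '[[-3.3,0.46,0,0],[-3.3,0.46,0,0],[-3.3,0.46,0,0],[-3.3,0.46,0,0],[-3.3,0.46,0,0],[-3.3,0.46,0,0],[-3.3,0.46,0,0],[-3.3,0.46,0,0],[-3.3,0.46,0,0],[-3.3,0.46,0,0]]'; python3 -m crank '[[-1.5,0.2,0,0],[0,0,0,0]]'; python3 to.py .4193 .2967 .02 -95
```

```text
time: 19.92
tool_pos: [0.4372, -0.0492, 0.0769]
tool_rot: [-0.001, -0.676, 0.737, 0.002]
contact_force: [1.1, 0.1, -1.6]
gripper_width: 0.273
time: 20.75
tool_pos: [0.4198, 0.2821, 0.0768]
tool_rot: [-0.002, -0.676, 0.737, 0.001]
contact_force: [0.5, -0.6, -0.2]
gripper_width: 0.269
time: 20.92
tool_pos: [0.4192, 0.2982, 0.0771]
tool_rot: [-0.002, -0.678, 0.735, 0.001]
contact_force: [-0.4, 0.1, -1.2]
gripper_width: 0.27
t 20.92 tcp [0.4192 0.2982 0.1131] x-axis [-0.082 -0.997  0.001] z [-0.004 -0.001 -1.   ] yawx -94.7 q [ 4.730e-01 -1.060e-01  1.972e+00  1.000e-03  1.280e+00  2.125e+00] F [-0.4  0.1 -1.2] g 0.27
turn units 0.05  shift before turn cm [ 0.15 -0.02  9.31]  after turn cm [ 0.15 -0.02  9.31]
```

```bash
python3 -m crank '[[0.1,0,0,0],[0,0,2.5,0],[0,0,2.5,0],[0,0,2.5,0],[0,0,1.5,0],[0,0,0.6,0],[0,0,0,0]]'; python3 -m crank '[[0,0,0,0],[0,0,0,0],[0,0,0,0],[0,0,0,0]]' 0.48; python3 -m crank '[[0,0,-3,0],[0,0,-3.5,0],[0,0,-3.5,0],[3.3,0,0,0],[3.3,0,0,0],[3.3,0,0,0],[3.3,0,0,0],[3.3,0,0,0],[0,0,0,0]]';python3 meas.py;
python3 -c "
from h import *
f=grab('top');crop(f,(110,200,300,300),4,'t19');g=grab('scene');crop(g,(320,130,440,230),5,'s19')
for im in(f,g):
  for c in ('red','blue'):
    for b in blobs(im,c,20)[0]:
      w=onz(im,b[0],.02)
      if .2<w[1]<.45: print(c,w)"
```

```text
time: 21.5
tool_pos: [0.4197, 0.2928, -0.0191]
tool_rot: [-0.003, -0.675, 0.738, 0.001]
contact_force: [-0.3, -0.5, -0.7]
gripper_width: 0.272
time: 21.83
tool_pos: [0.4232, 0.2955, -0.0149]
tool_rot: [0.001, -0.676, 0.737, -0.0]
contact_force: [-0.2, -0.2, -0.9]
gripper_width: 0.483
time: 22.58
tool_pos: [0.4076, 0.1268, 0.0842]
tool_rot: [0.0, -0.674, 0.739, -0.001]
contact_force: [-0.8, 0.5, 0.2]
gripper_width: 0.48
red [ 0.4456 -0.2879] [ 0.4891 -0.2819] 229 yawPCA 7.7 yaw h-m 7.9 len 0.075
blue [ 0.5822 -0.3892] [ 0.6265 -0.3829] 217 yawPCA 9.6 yaw h-m 8.1 len 0.075
red [0.41459662 0.31959605 0.02      ]
blue [0.63389734 0.40454468 0.02      ]
blue [0.42377427 0.35178187 0.02      ]
red [0.42049762 0.31965295 0.02      ]
blue [0.42905027 0.35353939 0.02      ]
blue [0.64057007 0.40468648 0.02      ]
```

View pics/t19.png

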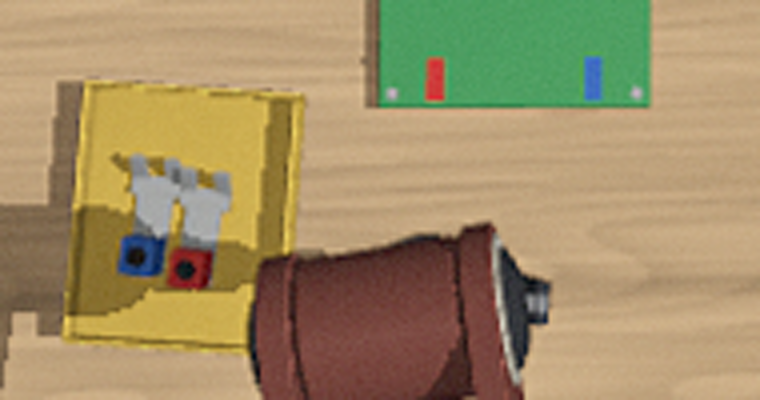

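View pics/s19.png

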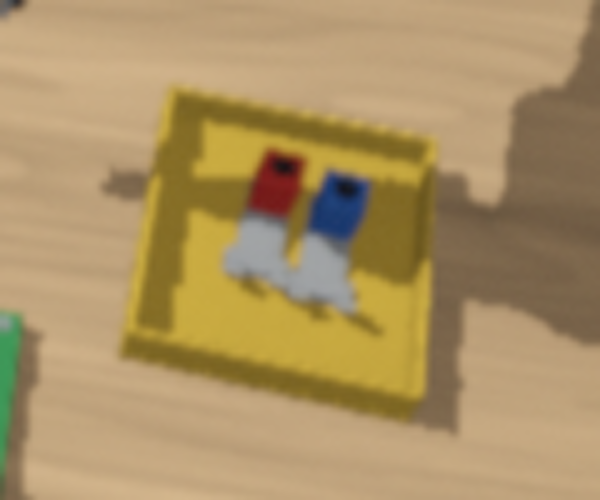

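```bash
python3 to.py .4471 -.2873 .1 -82
```

```text
t 22.73 tcp [0.4081 0.1307 0.1203] x-axis [-0.088 -0.996 -0.001] z [ 0.002  0.001 -1.   ] yawx -95.06 q [ 0.136 -0.355  2.166  0.     1.329  1.794] F [ 0.2 -0.1 -0.6] g 0.481
turn units -2.18  shift before turn cm [41.29 -7.57  2.03]  after turn cm [41.94  1.96  2.03]
```

```bash
python3 -m crank '[[0,0,0,-0.73],[0,0,0,-0.73],[1.5,0,0,-0.72],[3.2,0.15,0,0],[3.2,0.15,0,0],[3.2,0.15,0,0],[3.2,0.15,0,0],[3.2,0.15,0,0],[3.2,0.15,0,0],[3.2,0.15,0,0]]' 0.5; python3 -m crank '[[3.2,0.15,0,0],[3.2,0.15,0,0],[3.2,0.15,0,0],[3.2,0.15,0,0],[3.2,0.15,0,0],[1.6,0.1,0,0],[0,0,0,0],[0,0,0,0]]'; python3 to.py .4471 -.2873 .009 -82
```

```text
time: 23.57
tool_pos: [0.4305, -0.1081, 0.084]
tool_rot: [-0.0, 0.756, -0.655, 0.0]
contact_force: [0.3, 1.5, -0.2]
gripper_width: 0.5
time: 24.23
tool_pos: [0.4466, -0.2824, 0.0834]
tool_rot: [-0.0, 0.755, -0.655, -0.0]
contact_force: [0.3, 0.1, -0.5]
gripper_width: 0.502
t 24.23 tcp [ 0.4466 -0.2824  0.1194] x-axis [ 0.141 -0.99  -0.001] z [-0.     0.001 -1.   ] yawx -81.91 q [-7.050e-01 -8.200e-02  1.938e+00  1.000e-03  1.286e+00  7.240e-01] F [ 0.3  0.1 -0.5] g 0.502
turn units 0.02  shift before turn cm [4.900e-01 1.000e-02 1.104e+01]  after turn cm [4.900e-01 1.000e-02 1.104e+01]
```

```bash
python3 -m crank '[[0.35,0,0,0],[0,0,2.5,0],[0,0,2.5,0],[0,0,2.5,0],[0,0,2,0],[0,0,1,0],[0,0,0,0],[0,0,0,0],[0,0,0,0]]'; python3 to.py .4471 -.2873 .009 -82
```

```text
time: 24.98
tool_pos: [0.4476, -0.2869, -0.0199]
tool_rot: [-0.0, 0.755, -0.655, 0.001]
contact_force: [-0.0, 0.6, 0.1]
gripper_width: 0.503
t 24.98 tcp [ 0.4476 -0.2869  0.0161] x-axis [ 0.141 -0.99   0.002] z [ 0.002 -0.002 -1.   ] yawx -81.88 q [-0.71   0.069  1.983  0.     1.086  0.719] F [-0.   0.6  0.1] g 0.503
turn units 0.02  shift before turn cm [0.03 0.06 0.71]  after turn cm [0.03 0.06 0.71]
```

```bash
python3 -m crank '[[0,0,0.6,0],[0,0,0,0],[0,0,0,0]]'; python3 -m crank '[[0,0,0,0],[0,0,0,0],[0,0,0,0],[0,0,0,0],[0,0,0,0],[0,0,0,0]]' 0.1; python3 -m crank '[[0,0,-0.5,0],[0,0,-2,0],[0,0,-3,0],[0,0,-2,0],[0,0,0,0],[0,0,0,0]]'; python3 to.py .5 .1514 .1 -91.4
```

```text
time: 25.23
tool_pos: [0.4466, -0.2867, -0.0271]
tool_rot: [0.0, 0.755, -0.656, 0.0]
contact_force: [0.5, -0.1, -1.0]
gripper_width: 0.495
time: 25.73
tool_pos: [0.4468, -0.287, -0.0269]
tool_rot: [0.0, 0.755, -0.656, 0.001]
contact_force: [-0.3, -0.1, 4.1]
gripper_width: 0.267
time: 26.23
tool_pos: [0.4469, -0.2868, 0.0483]
tool_rot: [-0.0, 0.755, -0.656, 0.001]
contact_force: [-0.1, -0.1, -2.0]
gripper_width: 0.266
t 26.23 tcp [ 0.4469 -0.2868  0.0843] x-axis [ 0.141 -0.99   0.001] z [ 0.001 -0.001 -1.   ] yawx -81.92 q [-0.711 -0.034  1.956  0.     1.217  0.719] F [-0.1 -0.1 -2. ] g 0.266
turn units 1.58  shift before turn cm [-42.64 -11.42  -1.57]  after turn cm [-43.94  -4.24  -1.57]
```

```bash
python3 -m crank '[[0,0,-1,0.5],[-1.5,0,0,0.5],[-3,-0.45,0,0.58],[-3,-0.45,0,0],[-3,-0.45,0,0],[-3,-0.45,0,0],[-3,-0.45,0,0],[-3,-0.45,0,0],[-3,-0.45,0,0],[-3,-0.45,0,0]]'; python3 -m crank '[[-3,-0.45,0,0],[-3,-0.45,0,0],[-3,-0.45,0,0],[-3,-0.45,0,0],[-3,-0.45,0,0],[-2.6,-0.45,0,0],[0,0,0,0],[0,0,0,0]]';python3 to.py .532 .1507 .05 -91.4
```

```text
time: 27.07
tool_pos: [0.4831, -0.0303, 0.0548]
tool_rot: [-0.001, -0.698, 0.716, 0.002]
contact_force: [0.2, -0.2, -1.6]
gripper_width: 0.263
time: 27.73
tool_pos: [0.5146, 0.1437, 0.055]
tool_rot: [-0.002, -0.699, 0.715, 0.001]
contact_force: [0.2, -0.5, -0.3]
gripper_width: 0.271
t 27.73 tcp [0.5146 0.1437 0.091 ] x-axis [-0.022 -1.     0.001] z [-0.004 -0.001 -1.   ] yawx -91.25 q [ 0.133 -0.03   1.94  -0.     1.236  1.726] F [ 0.2 -0.5 -0.3] g 0.271
turn units 0.02  shift before turn cm [-0.73 -1.73  4.1 ]  after turn cm [-0.74 -1.73  4.1 ]
```

```bash
python3 -m crank '[[-0.35,-0.85,0,0],[-0.35,-0.85,1.5,0],[0,0,1.5,0],[0,0,1.3,0],[0,0,0,0],[0,0,0,0],[0,0,0,0]]'; python3 to.py .532 .1507 .022 -91.4
python3 -c "
from h import *
f=grab('top');crop(f,(190,160,290,240),7,'t20');g=grab('scene');crop(g,(240,150,350,245),7,'s20')"
```

```text
time: 28.32
tool_pos: [0.5338, 0.1491, 0.0147]
tool_rot: [0.0, -0.698, 0.716, -0.0]
contact_force: [0.4, 0.2, -0.9]
gripper_width: 0.268
t 28.32 tcp [0.5338 0.1491 0.0507] x-axis [-0.025 -1.     0.   ] z [ 0. -0. -1.] yawx -91.45 q [ 0.138  0.069  1.916 -0.     1.157  1.734] F [ 0.4  0.2 -0.9] g 0.268
turn units -0.01  shift before turn cm [-0.15  0.18  2.87]  after turn cm [-0.15  0.18  2.87]
```

View pics/t20.png

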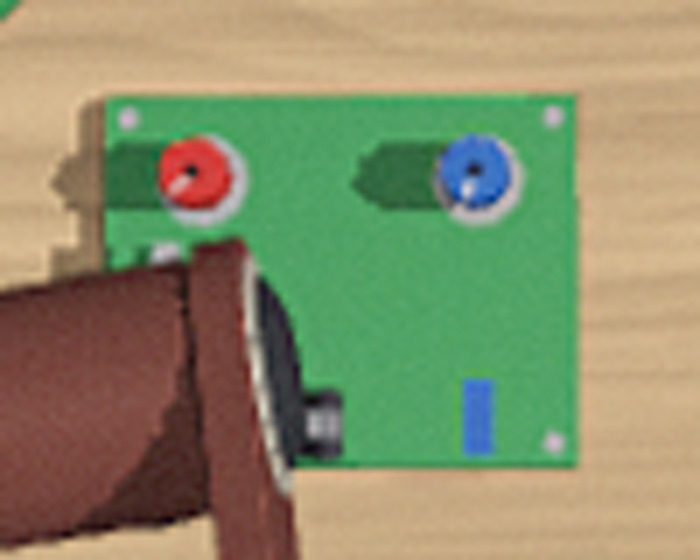

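View pics/s20.png

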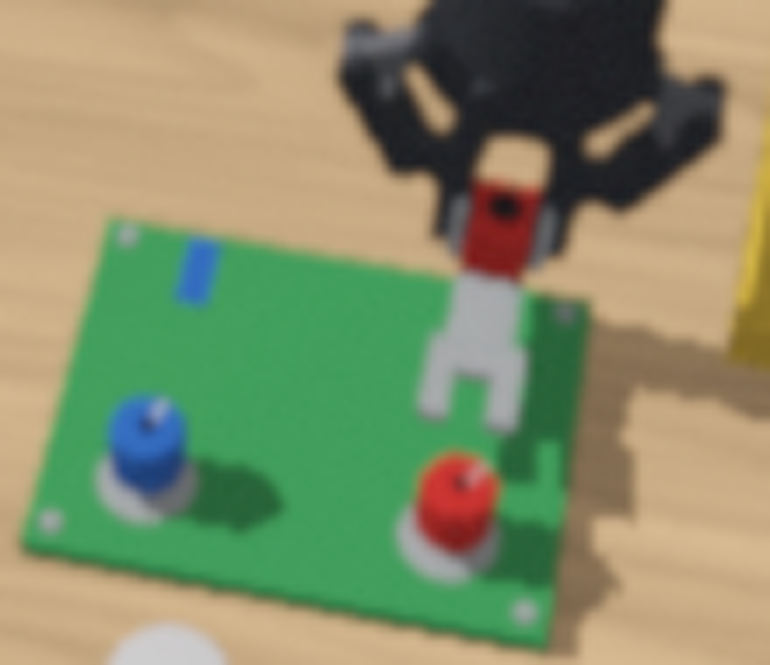

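```bash
python3 -c "
from h import *
g=grab('scene');P=lambda X,Y:((X+.5)/7-.5+240,(Y+.5)/7-.5+150)
a=onz(g,P(469,421),.0465);b=onz(g,P(505,207),.0415+.033);print(a,b,np.degrees(np.arctan2(*(a-b)[1::-1])),np.hypot(*(a-b)[:2]))
print('cap',onz(g,P(463,482),.049),'ring',onz(g,P(449,532),.012))"
```

```text
[0.61108244 0.14898598 0.0465    ] [0.53652929 0.15046946 0.0745    ] -1.1399403292347077 0.07456791170051161
cap [0.63773388 0.14955984 0.049     ] ring [0.63670659 0.14866382 0.012     ]
```

```bash
python3 -m crank '[[0,0,1,0],[0,0,0.8,0],[0,0,0.6,0],[0,0,0.3,0],[0,0,0,0],[0,0,0,0]]'; python3 -m crank '[[0,0,0.1,0],[0,0,0.1,0],[0,0,0,0],[0,0,0,0]]'
```

```text
time: 28.97
tool_pos: [0.5333, 0.1496, -0.013]
tool_rot: [-0.0, -0.698, 0.716, 0.0]
contact_force: [0.9, -0.4, -0.4]
gripper_width: 0.267
time: 29.3
tool_pos: [0.5337, 0.1496, -0.0143]
tool_rot: [0.0, -0.698, 0.716, -0.0]
contact_force: [0.2, -1.1, -1.2]
gripper_width: 0.272
```

```bash
python3 -m crank '[[0,-0.6,0,0],[0,-0.6,0,0],[0,-0.6,0,0],[0,0,0,0]]'; python3 -m crank '[[0,-0.6,0,0],[0,-0.6,0,0],[0,0,0,0]]'; python3 -m crank '[[0,-0.6,0,0],[0,-0.5,0,0],[0,0,0,0],[0,0,0,0]]'; python3 to.py .5775 .1487 .0217 -91.4
python3 -c "
from h import *
g=grab('scene');crop(g,(240,150,350,245),7,'s21')"
```

```text
time: 29.63
tool_pos: [0.5535, 0.1491, -0.0139]
tool_rot: [0.001, -0.698, 0.716, -0.001]
contact_force: [0.7, -0.2, -1.0]
gripper_width: 0.268
time: 29.88
tool_pos: [0.565, 0.1488, -0.0142]
tool_rot: [0.0, -0.698, 0.716, -0.0]
contact_force: [-0.6, -0.7, -0.2]
gripper_width: 0.271
time: 30.22
tool_pos: [0.5749, 0.1486, -0.0145]
tool_rot: [0.0, -0.698, 0.716, 0.0]
contact_force: [-0.3, -0.1, -1.3]
gripper_width: 0.266
t 30.22 tcp [0.5749 0.1486 0.0215] x-axis [-0.025 -1.    -0.   ] z [ 0.  0. -1.] yawx -91.41 q [0.128 0.198 1.829 0.    1.114 1.723] F [-0.3 -0.1 -1.3] g 0.266
turn units -0.0  shift before turn cm [-0.02 -0.26 -0.02]  after turn cm [-0.02 -0.26 -0.02]
```

View pics/s21.png

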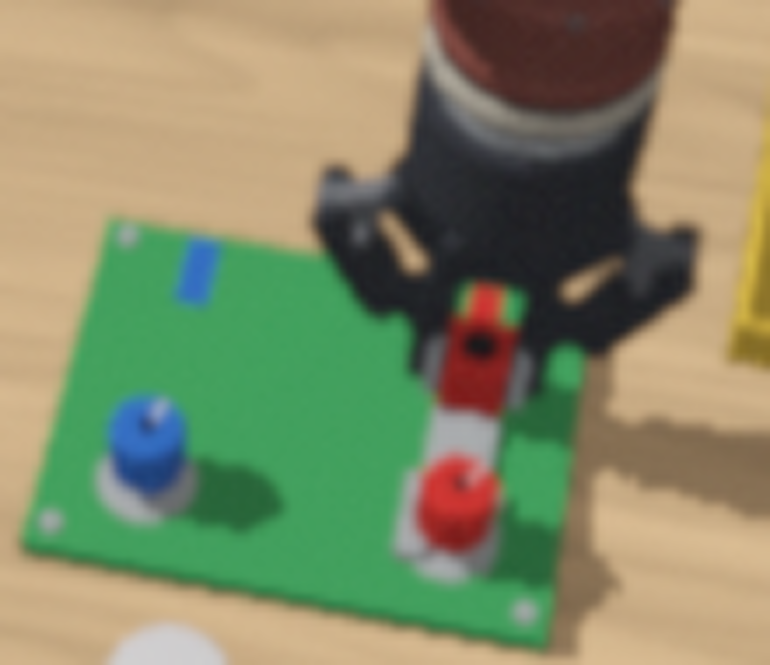

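```bash
python3 -m crank '[[0,-0.15,0,0],[0,-0.1,0,0],[0,0,0,0],[0,0,0,0]]'; python3 -m crank '[[0,-0.1,0,0],[0,0,0,0],[0,0,0,0]]';
```

```text
time: 30.6
tool_pos: [0.5771, 0.1485, -0.0145]
tool_rot: [-0.0, -0.698, 0.716, 0.0]
contact_force: [-0.4, 0.3, -1.2]
gripper_width: 0.274
time: 30.85
tool_pos: [0.5778, 0.1485, -0.0146]
tool_rot: [-0.0, -0.698, 0.716, 0.0]
contact_force: [-0.7, 0.7, -0.5]
gripper_width: 0.269
```

```bash
python3 -m crank '[[0,-0.1,0,0],[0,0,0,0],[0,0,0,0]]'; python3 -m crank '[[0,-0.1,0,0],[0,0,0,0],[0,0,0,0]]';
```

```text
time: 31.1
tool_pos: [0.578, 0.1485, -0.0147]
tool_rot: [-0.001, -0.698, 0.716, 0.001]
contact_force: [-5.3, 0.1, 1.8]
gripper_width: 0.267
time: 31.35
tool_pos: [0.5779, 0.1485, -0.0147]
tool_rot: [-0.002, -0.698, 0.716, 0.002]
contact_force: [-8.8, 0.2, 4.7]
gripper_width: 0.263
```

```bash
python3 -m crank '[[0,0.15,0,0],[0,0,0.05,0],[0,0,0,0]]'; python3 -m crank '[[0,0,0,0],[0,0,0,0],[0,0,0,0],[0,0,0,0]]' 0.45; python3 -m crank '[[0,0,-2,0],[0,0,-3,0],[0,0,-3,0],[0,0,-2,0],[0,0,0,0]]'; python3 to.py .6363 .1485 .08 -91.4
python3 -c "
from h import *
g=grab('scene');crop(g,(240,150,350,245),7,'s22')"
```

```text
time: 31.6
tool_pos: [0.5779, 0.1486, -0.0148]
tool_rot: [-0.001, -0.698, 0.716, 0.001]
contact_force: [-5.8, -0.3, 4.1]
gripper_width: 0.269
time: 31.93
tool_pos: [0.5793, 0.1485, -0.0147]
tool_rot: [0.001, -0.698, 0.716, -0.0]
contact_force: [0.5, 1.1, 0.5]
gripper_width: 0.449
time: 32.35
tool_pos: [0.583, 0.1491, 0.0915]
tool_rot: [0.004, -0.698, 0.716, -0.003]
contact_force: [0.5, 0.2, 1.1]
gripper_width: 0.451
t 32.35 tcp [0.583  0.1491 0.1275] x-axis [-0.024 -1.    -0.002] z [ 0.011  0.001 -1.   ] yawx -91.4 q [ 0.127  0.075  1.768 -0.     1.288  1.722] F [0.5 0.2 1.1] g 0.451
turn units -0.0  shift before turn cm [-0.08 -5.33  4.75]  after turn cm [-0.07 -5.33  4.75]
```

View pics/s22.png

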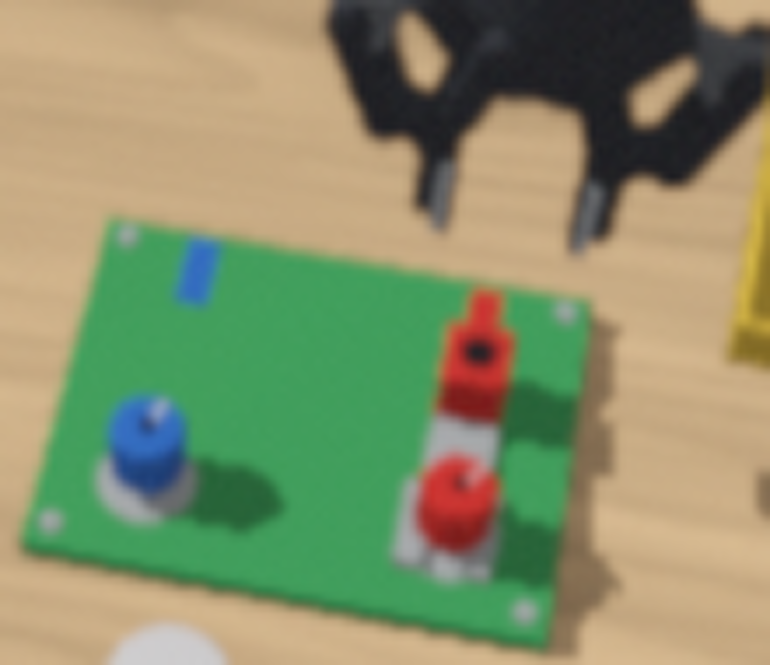

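```bash
python3 -m crank '[[0,-2.7,0,0],[-0.1,-2.6,1,0],[0,0,0,-1.19],[0,0,0,-1.19],[0,0,0,-1.19],[0,0,0,-1.19],[0,0,0,-1.19],[0,0,0,-1.19],[0,0,0,-1.19],[0,0,0,-1.19]]' 0.5 | grep tool; python3 -m crank '[[0,0,0,-1.19],[0,0,0,-1.19],[0,0,0,-1.19],[0,0,0,-1.19],[0,0,0,-1.19],[0,0,0,-1.19],[0,0,0,-1.19],[0,0,0,-1.19],[0,0,0,-1.19],[0,0,0,-1.19]]' | grep tool;python3 -m crank '[[0,0,0,-1.19],[0,0,0,-1.19],[0,0,0,-1.19],[0,0,0,-1.19],[0,0,0,-1.19],[0,0,0,-1.19],[0,0,0,-1.19],[0,0,0,-1.19],[0,0,0,-1.19],[0,0,0,-1.19]]' | grep tool; python3 -m crank '[[0,0,0,-1.19],[0,0,0,-1.19],[0,0,0,-1.19],[0,0,0,-1.19],[0,0,0,-1.19],[0,0,0,-1.19],[0,0,0,-1.19],[0,0,0,-1.19],[0,0,0,-1.19],[0,0,0,0]]' | grep tool;  python3 to.py .6363 .1478 .06 0
```

```text
tool_pos: [0.6304, 0.148, 0.0726]
tool_rot: [0.001, 0.956, -0.292, -0.001]
tool_pos: [0.6304, 0.148, 0.0726]
tool_rot: [-0.0, 0.947, 0.321, -0.002]
tool_pos: [0.6304, 0.148, 0.0726]
tool_rot: [-0.001, 0.582, 0.813, -0.001]
tool_pos: [0.6305, 0.148, 0.0728]
tool_rot: [-0.001, 0.062, 0.998, -0.0]
t 35.73 tcp [0.6305 0.148  0.1088] x-axis [-0.992  0.124  0.003] z [-0.003 -0.    -1.   ] yawx 172.88 q [ 0.116  0.207  1.655 -0.     1.283 -2.902] F [0.1 0.4 0.3] g 0.504
turn units 28.81  shift before turn cm [-0.58  0.05  4.88]  after turn cm [0.58 0.02 4.88]
```

```bash
python3 -m crank '[[-0.58,0.05,1,0],[0,0,2,0],[0,0,2,0],[0,0,2,0],[0,0,0,0],[0,0,0,0]]'; python3 to.py .6363 .1478 .025 172.88
```

```text
time: 36.23
tool_pos: [0.6356, 0.1477, 0.0022]
tool_rot: [-0.002, 0.064, 0.998, -0.0]
contact_force: [0.4, -0.5, 0.1]
gripper_width: 0.496
t 36.23 tcp [0.6356 0.1477 0.0382] x-axis [-0.992  0.128  0.005] z [-0.005 -0.001 -1.   ] yawx 172.67 q [ 0.114  0.301  1.673 -0.     1.173 -2.899] F [ 0.4 -0.5  0.1] g 0.496
turn units -0.04  shift before turn cm [-0.07  0.02  1.32]  after turn cm [-0.07  0.02  1.32]
```

```bash
python3 -m crank '[[-0.05,0,0.7,0],[0,0,0.5,0],[0,0,0,0],[0,0,0,0]]';python3 -m crank '[[0,0,0,0],[0,0,0,0],[0,0,0,0],[0,0,0,0],[0,0,0,0],[0,0,0,0]]' 0.1; python3 to.py .6363 .1478 .025 172.88
python3 -c "
from h import *
g=grab('scene');crop(g,(240,150,350,245),7,'s23')"
```

```text
time: 36.57
tool_pos: [0.6382, 0.1479, -0.0066]
tool_rot: [0.0, 0.063, 0.998, 0.0]
contact_force: [-0.2, -0.9, 0.3]
gripper_width: 0.503
time: 37.07
tool_pos: [0.6354, 0.1483, -0.0058]
tool_rot: [-0.003, 0.063, 0.998, -0.0]
contact_force: [-11.0, -0.2, 9.7]
gripper_width: 0.28
t 37.07 tcp [0.6354 0.1483 0.0302] x-axis [-0.992  0.126  0.006] z [-0.006  0.    -1.   ] yawx 172.78 q [ 1.150e-01  3.120e-01  1.674e+00  1.000e-03  1.161e+00 -2.901e+00] F [-11.   -0.2   9.7] g 0.28
turn units -0.02  shift before turn cm [-0.09 -0.04  0.52]  after turn cm [-0.09 -0.04  0.52]
```

View pics/s23.png

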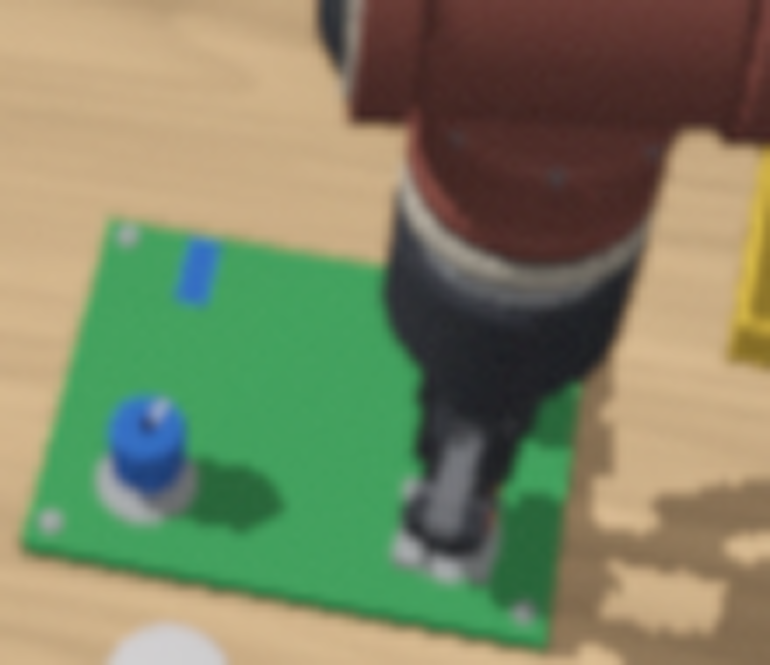

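```bash
python3 -m crank '[[0.2,0,0,0],[0,0,0.014,0.8],[0,0,0.014,1.15],[0,0,0.014,1.15],[0,0,0.014,1.15],[0,0,0.014,1.15],[0,0,0.014,1.15],[0,0,0.014,1.15],[0,0,0.014,1.15],[0,0,0.014,1.15]]'; python3 -m crank '[[0,0,0.014,1.15],[0,0,0.014,1.15],[0,0,0.014,1.15],[0,0,0.014,1.15],[0,0,0.014,1.15],[0,0,0.014,1.15],[0,0,0.014,1.15],[0,0,0.014,1.15],[0,0,0.014,1.15],[0,0,0.014,1.15]]'; python3 -c "
from h import *
s,_=st();print(s['ft_torque'])"
```

```text
time: 37.95
tool_pos: [0.636, 0.1481, -0.0068]
tool_rot: [0.0, 0.556, 0.831, -0.0]
contact_force: [-3.7, -1.6, 4.0]
gripper_width: 0.276
time: 38.78
tool_pos: [0.6359, 0.1473, -0.0082]
tool_rot: [0.001, 0.929, 0.37, -0.001]
contact_force: [-3.8, -3.4, 5.0]
gripper_width: 0.279
t 38.78 tcp [0.6359 0.1473 0.0278] x-axis [ 0.726  0.688 -0.002] z [-0.    -0.002 -1.   ] yawx 43.45 q [ 0.115  0.312  1.679 -0.002  1.151 -0.643] F [-3.8 -3.4  5. ] g 0.279
[-0.52266403  0.65637287  0.08844494]
```

```bash
python3 -m crank '[[0,0,0.014,1.15],[0,0,0.014,1.15],[0,0,0.014,1.15],[0,0,0.014,1.15],[0,0,0.014,1.15],[0,0,0.014,1.15],[0,0,0.014,1.15],[0,0,0.014,1.15],[0,0,0.014,1.15],[0,0,0.014,1.15]]'|grep force; python3 -c "
from h import *
s,_=st();print(s['ft_torque'])"; python3 -m crank '[[0,0,0.012,0.8],[0,0,0.01,0.8],[0,0,0,0]]'|grep force; python3 -c "
from h import *
s,_=st();print(s['ft_torque'])"
```

```text
contact_force: [-8.2, -3.6, 10.5]
t 39.62 tcp [0.6352 0.1471 0.0268] x-axis [ 0.902 -0.431 -0.001] z [-0.002 -0.002 -1.   ] yawx -25.52 q [ 0.115  0.313  1.679 -0.002  1.152  0.561] F [-8.2 -3.6 10.5] g 0.275
[-0.59157767  1.2337051   0.19254049]
contact_force: [-8.0, -3.9, 9.8]
t 39.87 tcp [0.6351 0.1472 0.0268] x-axis [ 0.82  -0.573 -0.001] z [-0.003 -0.002 -1.   ] yawx -34.95 q [ 0.115  0.313  1.679 -0.002  1.152  0.725] F [-8.  -3.9  9.8] g 0.276
[-0.61206106  1.34304741 -0.02010387]
```

```bash
for k in 1; do python3 -m crank '[[0,0,0.01,0.8],[0,0,0.01,0.8]]'|grep force; python3 -c "
from h import *
s,_=st();print(s['ft_torque'])";  python3 -m crank '[[0,0,0.01,0.8],[0,0,0.01,0.8]]'|grep force; python3 -c "
from h import *
s,_=st();print(s['ft_torque'])"; python3 -m crank '[[0,0,0.01,0.8],[0,0,0.01,0.8],[0,0,0,0]]'|grep force; python3 -c "
from h import *
s,_=st();print(s['ft_torque'])";done
```

```text
contact_force: [-5.2, 0.0, 7.2]
t 40.03 tcp [0.6362 0.1483 0.0267] x-axis [ 0.712 -0.702  0.   ] z [ 0.  0. -1.] yawx -44.61 q [0.115 0.314 1.679 0.    1.149 0.894] F [-5.2  0.   7.2] g 0.282
[0.06018462 0.70270866 0.36894148]
contact_force: [9.1, 9.9, -2.6]
t 40.2 tcp [0.638  0.1493 0.0268] x-axis [ 0.585 -0.811  0.001] z [ 0.005  0.002 -1.   ] yawx -54.17 q [1.160e-01 3.150e-01 1.678e+00 1.000e-03 1.144e+00 1.061e+00] F [ 9.1  9.9 -2.6] g 0.275
[ 1.60517821 -1.57335374  0.09924926]
contact_force: [9.4, 5.7, -2.4]
t 40.45 tcp [0.6409 0.1503 0.0269] x-axis [ 0.441 -0.897  0.002] z [ 0.012  0.004 -1.   ] yawx -63.81 q [0.116 0.316 1.676 0.003 1.137 1.228] F [ 9.4  5.7 -2.4] g 0.279
[ 0.95828102 -1.66614827 -0.15000185]
```

```bash
python3 -m crank '[[0,0,0,0],[0,0,0,0],[0,0,0,0],[0,0,0,0]]' 0.5; python3 -m crank '[[0,0,-2,0],[0,0,-3,0],[0,0,-3,0],[0,0,-2,0],[0,3.3,0,0],[0,3.3,0,0],[0,3.3,0,0],[0,3.3,0,0],[0,3.3,0,0],[0,3.3,0,0]]'; python3 -m crank '[[0,3.3,0,0],[0,3.3,0,0],[0,0,0,0],[0,0,0,0]]' ; python3 -c "
from h import *
f=grab('top');crop(f,(195,165,280,235),8,'t24')
g=grab('scene');crop(g,(240,150,350,245),7,'s24')"
```

```text
time: 40.78
tool_pos: [0.6356, 0.148, -0.0119]
tool_rot: [0.0, 0.85, -0.527, -0.0]
contact_force: [0.6, 0.6, 0.5]
gripper_width: 0.5
time: 41.62
tool_pos: [0.4567, 0.0596, 0.0877]
tool_rot: [0.0, 0.85, -0.527, -0.0]
contact_force: [-0.7, -1.4, 0.7]
gripper_width: 0.505
time: 41.95
tool_pos: [0.3983, 0.0305, 0.0878]
tool_rot: [-0.0, 0.849, -0.528, 0.0]
contact_force: [0.7, -0.4, -0.1]
gripper_width: 0.498
```

View pics/s24.png

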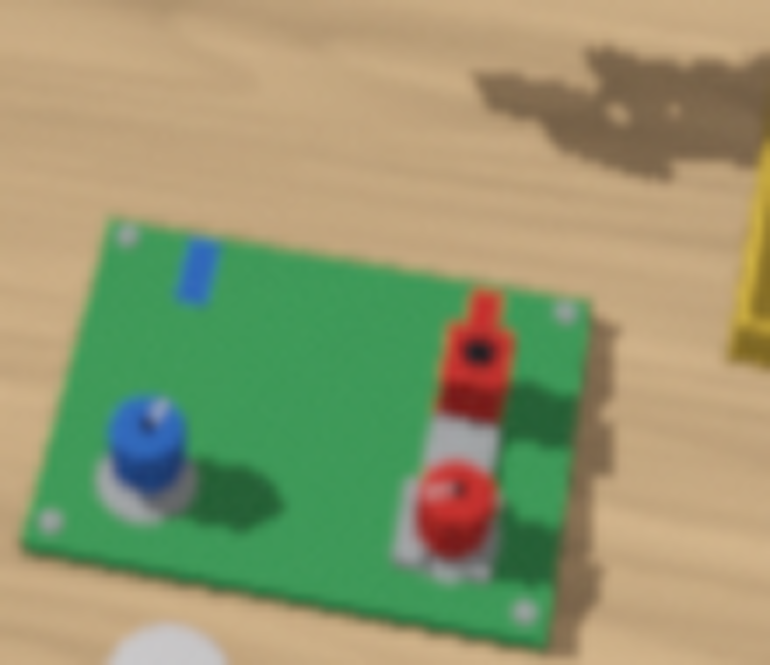

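View pics/t24.png

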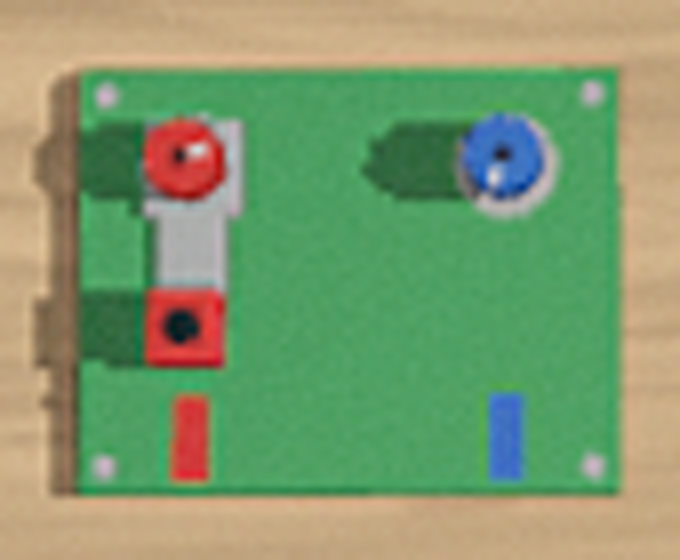

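```bash
python3 -c "
from h import *
f=grab('top');g=grab('scene');P=lambda X,Y:((X+.5)/7-.5+240,(Y+.5)/7-.5+150)
T=lambda X,Y:((X+.5)/8-.5+195,(Y+.5)/8-.5+165)
print('now',tri(f,T(180,155),g,P(459,490)),'before',tri(f,T(180,155),g,P(463,482)))
print('hole block',onz(f,T(181,326),.045),onz(g,P(479,352),.045))"; python3 meas.py;python3 to.py .5835 -.3885 .1 -81.5
```

```text
now (array([0.63569163, 0.14868727, 0.03987587]), np.float64(0.0005780637149939435)) before (array([0.63512384, 0.14881674, 0.04446543]), np.float64(0.0019157456129330732))
hole block [0.57679473 0.14851714 0.045     ] [0.5803852  0.14937469 0.045     ]
blue [ 0.5822 -0.3894] [ 0.6265 -0.3828] 218 yawPCA 9.7 yaw h-m 8.4 len 0.075
t 42.2 tcp [0.4003 0.0311 0.1245] x-axis [ 0.445 -0.896 -0.   ] z [ 0.  0. -1.] yawx -63.59 q [-0.108 -0.443  2.22   0.     1.364  1.001] F [ 0.1 -0.1  0.6] g 0.505
turn units 2.99  shift before turn cm [45.73  2.26  2.45]  after turn cm [ 44.21 -11.92   2.45]
```

```bash
python3 -m crank '[[0,0,0,1],[0,0,0,1],[1.5,-0.4,0,0.95],[3.2,-0.86,0,0],[3.2,-0.86,0,0],[3.2,-0.86,0,0],[3.2,-0.86,0,0],[3.2,-0.86,0,0],[3.2,-0.86,0,0],[3.2,-0.86,0,0]]' 0.5|grep tool; python3 -m crank '[[3.2,-0.86,0,0],[3.2,-0.86,0,0],[3.2,-0.86,0,0],[3.2,-0.86,0,0],[3.2,-0.86,0,0],[3.2,-0.86,0,0],[0,0,0,0],[0,0,0,0]]'|grep tool; python3 to.py .5835 -.3887 .02 -81.2
```

```text
tool_pos: [0.5016, -0.1966, 0.0875]
tool_rot: [0.0, 0.759, -0.651, -0.0]
tool_pos: [0.581, -0.3782, 0.0865]
tool_rot: [-0.0, 0.758, -0.652, -0.001]
t 43.7 tcp [ 0.581  -0.3782  0.1225] x-axis [ 0.15  -0.989 -0.001] z [-0.001  0.001 -1.   ] yawx -81.38 q [-0.684  0.292  1.53   0.     1.322  0.736] F [ 0.3  0.4 -0.7] g 0.501
turn units -0.03  shift before turn cm [ 1.08 -0.09 10.25]  after turn cm [ 1.08 -0.09 10.25]
```

```bash
python3 -m crank '[[0.95,-0.1,0,0],[0,0,2.5,0],[0,0,2.5,0],[0,0,2.5,0],[0,0,2,0],[0,0,0.7,0],[0,0,0,0],[0,0,0,0],[0,0,0,0]]'|grep force; python3 to.py .5835 -.3887 .009 -81.2
```

```text
contact_force: [0.4, -0.6, -0.2]
t 44.45 tcp [ 0.5841 -0.387   0.0244] x-axis [ 0.151 -0.988  0.003] z [ 0.003 -0.002 -1.   ] yawx -81.29 q [-0.691  0.411  1.557 -0.     1.169  0.728] F [ 0.4 -0.6 -0.2] g 0.498
turn units -0.02  shift before turn cm [0.16 0.08 1.54]  after turn cm [0.16 0.08 1.54]
```

```bash
python3 -m crank '[[0.1,0,0.8,0],[0,0,0.6,0],[0,0,0,0],[0,0,0,0]]'|grep pos; python3 -m crank '[[0,0,0,0],[0,0,0,0],[0,0,0,0],[0,0,0,0],[0,0,0,0],[0,0,0,0]]' 0.1; python3 -m crank '[[0,0,-0.5,0],[0,0,-2,0],[0,0,-3,0],[0,0,-3,0],[0,0,0,0],[0,0,0,0]]'; python3 to.py .53 .0397 .09 -91.4
```

```text
tool_pos: [0.5824, -0.387, -0.0285]
time: 45.28
tool_pos: [0.5832, -0.3875, -0.0274]
tool_rot: [0.0, 0.759, -0.652, 0.0]
contact_force: [0.3, 0.2, 2.7]
gripper_width: 0.266
time: 45.78
tool_pos: [0.5844, -0.3884, 0.0603]
tool_rot: [-0.0, 0.759, -0.652, 0.003]
contact_force: [0.3, -0.5, -1.2]
gripper_width: 0.268
t 45.78 tcp [ 0.5844 -0.3884  0.0963] x-axis [ 0.151 -0.989  0.004] z [ 0.004 -0.003 -1.   ] yawx -81.32 q [-0.693  0.331  1.528  0.     1.277  0.727] F [ 0.3 -0.5 -1.2] g 0.268
turn units 1.68  shift before turn cm [-43.14  -1.09   0.63]  after turn cm [-42.67   6.48   0.63]
```

```bash
python3 -m crank '[[-0.5,0,0,0.6],[-1.5,0,0,0.6],[-3,0.5,0,0.48],[-3,0.5,0,0],[-3,0.5,0,0],[-3,0.5,0,0],[-3,0.5,0,0],[-3,0.5,0,0],[-3,0.5,0,0],[-3,0.5,0,0]]' | grep pos; python3 -m crank '[[-3,0.5,0,0],[-3,0.5,0,0],[-3,0.5,0,0],[-3,0.5,0,0],[-3,0.5,0,0],[-1.6,0.3,0,0],[0,0,0,0],[0,0,0,0]]'; python3 to.py .53 .0397 .05 -91.4
```

```text
tool_pos: [0.5431, -0.1247, 0.0549]
time: 47.28
tool_pos: [0.5197, 0.0405, 0.0554]
tool_rot: [-0.001, -0.699, 0.715, 0.001]
contact_force: [0.3, -0.4, -1.1]
gripper_width: 0.269
t 47.28 tcp [0.5197 0.0405 0.0914] x-axis [-0.023 -1.     0.   ] z [-0.003 -0.    -1.   ] yawx -91.29 q [-0.065 -0.063  1.971 -0.     1.236  1.529] F [ 0.3 -0.4 -1.1] g 0.269
turn units 0.02  shift before turn cm [ 0.06 -1.03  4.14]  after turn cm [ 0.05 -1.03  4.14]
```

```bash
python3 -m crank '[[0.05,-0.5,1,0.02],[0,-0.5,1.2,0],[0,0,1.2,0],[0,0,0.7,0],[0,0,0,0],[0,0,0,0],[0,0,0,0]]'|grep pos; python3 to.py .575 .0393 .022 -91.4
python3 -c "
from h import *
g=grab('scene');crop(g,(220,130,330,225),7,'s25')"
```

```text
tool_pos: [0.5314, 0.0388, 0.0164]
t 47.87 tcp [0.5314 0.0388 0.0524] x-axis [-0.027 -1.     0.   ] z [ 0. -0. -1.] yawx -91.55 q [-0.067  0.017  1.967 -0.     1.158  1.531] F [-0.3  0.3 -0.1] g 0.27
turn units -0.02  shift before turn cm [-0.16 -4.36  3.04]  after turn cm [-0.15 -4.36  3.04]
```

View pics/s25.png

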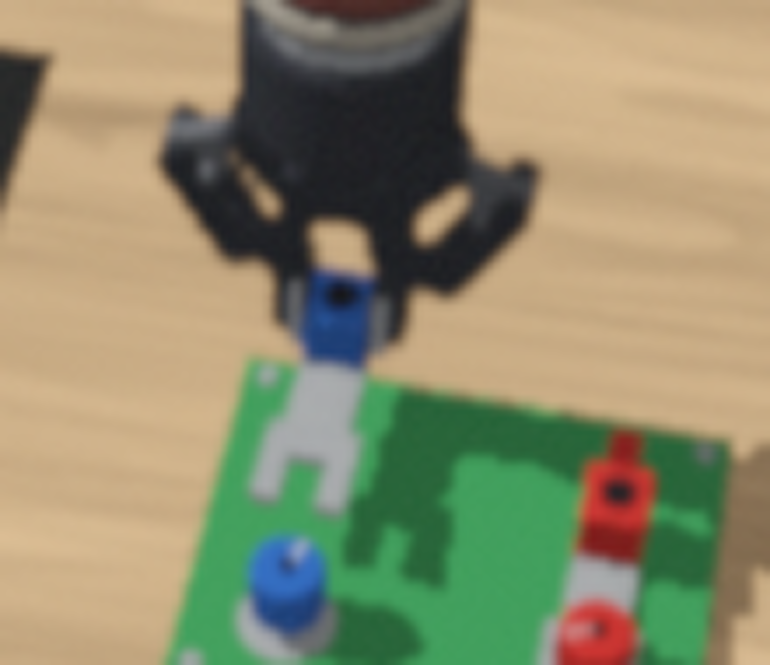

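```bash
python3 -c "
from h import *
g=grab('scene');P=lambda X,Y:((X+.5)/7-.5+220,(Y+.5)/7-.5+130)
a=onz(g,P(297,506),.0488);b=onz(g,P(341,294),.0768);print(a,b,np.degrees(np.arctan2(*(a-b)[1::-1])),np.hypot(*(a-b)[:2]))
print('cap',onz(g,P(289,564),.049),'ring',onz(g,P(285,615),.012))"
```

```text
[0.61065704 0.03747694 0.0488    ] [0.53513629 0.03948999 0.0768    ] -1.5268966570831528 0.07554757145960646
cap [0.63517706 0.03914193 0.049     ] ring [0.63413665 0.03783323 0.012     ]
```

```bash
python3 -m crank '[[-0.15,0,1,0],[0,0,1,0],[0,0,0.6,0],[0,0,0.3,0],[0,0,0,0],[0,0,0,0]]'|grep -E "pos|force"; python3 -m crank '[[0,0,0.1,0],[0,0,0.05,0],[0,0,0,0],[0,0,0,0]]'|grep -E "pos|force"; python3 to.py .575 .0393 .0215 -91.4
```

```text
tool_pos: [0.5309, 0.0407, -0.0134]
contact_force: [0.2, -0.3, -1.7]
tool_pos: [0.5315, 0.0406, -0.0141]
contact_force: [0.7, 0.2, -1.0]
t 48.8 tcp [0.5315 0.0406 0.0219] x-axis [-0.027 -1.     0.   ] z [ 0.001 -0.    -1.   ] yawx -91.52 q [-0.063  0.064  1.977  0.     1.1    1.534] F [ 0.7  0.2 -1. ] g 0.267
turn units -0.02  shift before turn cm [ 0.02 -4.35  0.04]  after turn cm [ 0.03 -4.35  0.04]
```

```bash
python3 -m crank '[[0,-0.6,0.03,0],[0,-0.6,0,0],[0,-0.6,0,0],[0,0,0,0]]'|grep -E "pos|force"; python3 -m crank '[[0,-0.6,0,0],[0,-0.6,0,0],[0,0,0,0]]'|grep -E "pos|force"; python3 -m crank '[[0,-0.5,0,0],[0,-0.5,0,0],[0,0,0,0],[0,0,0,0]]'|grep -E "pos|force|width"
```

```text
tool_pos: [0.5511, 0.04, -0.0141]
contact_force: [0.7, 0.5, -0.1]
tool_pos: [0.5627, 0.0397, -0.0144]
contact_force: [-0.1, 0.3, 0.0]
tool_pos: [0.5715, 0.0396, -0.0146]
contact_force: [-0.0, 0.1, -1.4]
gripper_width: 0.268
```

```bash
python3 -m crank '[[0,-0.2,0,0],[0,-0.1,0,0],[0,0,0,0],[0,0,0,0]]'|grep -E "pos|force"; python3 -m crank '[[0,-0.1,0,0],[0,0,0,0],[0,0,0,0]]'|grep -E "pos|force"
```

```text
tool_pos: [0.574, 0.0395, -0.0148]
contact_force: [-0.6, 0.1, -0.0]
tool_pos: [0.5742, 0.0396, -0.0151]
contact_force: [-4.3, 0.2, 0.5]
```

Stud contact: home. Release and check.

```bash
python3 -m crank '[[0,-0.05,0,0],[0,0,0.05,0],[0,0,0,0]]'|grep -E "pos|force"; python3 -m crank '[[0,0,0,0],[0,0,0,0],[0,0,0,0],[0,0,0,0]]' 0.45|grep -E "pos|force"; python3 -m crank '[[0,0,-2,0],[0,0,-3,0],[0,0,-2,0],[0,0,-1,0],[0,0,0,0]]'|grep -E "pos|force"; python3 to.py .6325 .0383 .09 -91.4
python3 -c "
from h import *
g=grab('scene');crop(g,(220,150,330,245),7,'s26')"
```

```text
tool_pos: [0.5742, 0.0395, -0.0154]
contact_force: [-7.6, -0.4, 3.6]
tool_pos: [0.5766, 0.0394, -0.0147]
contact_force: [-0.9, 0.1, -0.3]
tool_pos: [0.5784, 0.0393, 0.0683]
contact_force: [0.6, -0.5, -0.6]
t 51.3 tcp [0.5784 0.0393 0.1043] x-axis [-0.027 -1.     0.   ] z [ 0.007 -0.    -1.   ] yawx -91.52 q [-0.06   0.053  1.833  0.     1.25   1.537] F [ 0.6 -0.5 -0.6] g 0.447
turn units -0.02  shift before turn cm [-0.04 -5.41  1.43]  after turn cm [-0.03 -5.41  1.43]
```

View pics/s26.png

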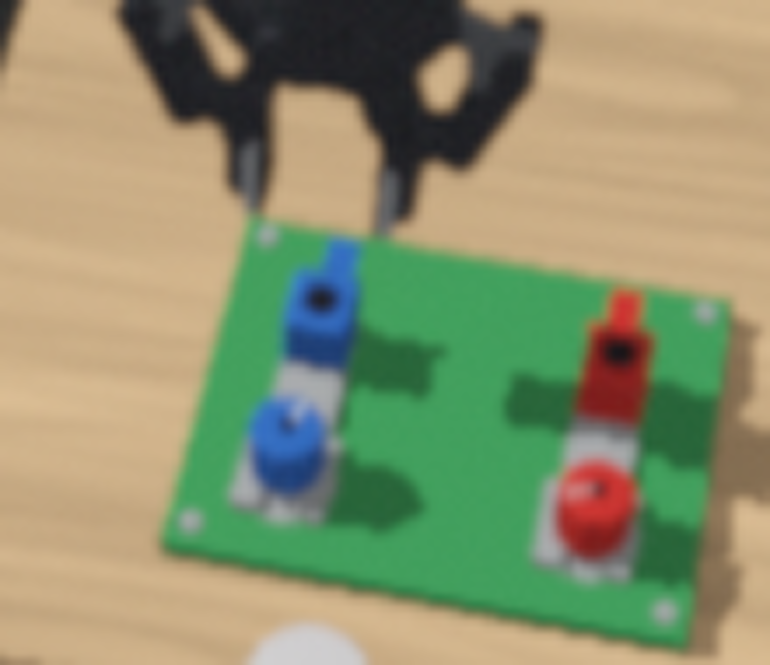

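```bash
python3 -m crank '[[0,-2.7,0,0],[-0.05,-2.7,0,0],[0,0,0,-1.19],[0,0,0,-1.19],[0,0,0,-1.19],[0,0,0,-1.19],[0,0,0,-1.19],[0,0,0,-1.19],[0,0,0,-1.19],[0,0,0,-1.19]]' 0.5 | grep tool_r; python3 -m crank '[[0,0,0,-1.19],[0,0,0,-1.19],[0,0,0,-1.19],[0,0,0,-1.19],[0,0,0,-1.19],[0,0,0,-1.19],[0,0,0,-1.19],[0,0,0,-1.19],[0,0,0,-1.19],[0,0,0,-1.19]]' | grep tool_r;python3 -m crank '[[0,0,0,-1.19],[0,0,0,-1.19],[0,0,0,-1.19],[0,0,0,-1.19],[0,0,0,-1.19],[0,0,0,-1.19],[0,0,0,-1.19],[0,0,0,-1.19],[0,0,0,-1.19],[0,0,0,-1.19]]' | grep tool_r; python3 -m crank '[[0,0,0,-1.19],[0,0,0,-1.19],[0,0,0,-1.19],[0,0,0,-1.19],[0,0,0,-1.19],[0,0,0,-1.19],[0,0,0,-1.19],[0,0,0,-1],[0,0,0,0],[0,0,0,0]]' | grep tool_r;  python3 to.py .6322 .0381 .06 175
```

```text
tool_rot: [0.0, 0.956, -0.293, -0.002]
tool_rot: [-0.001, 0.947, 0.32, -0.002]
tool_rot: [-0.002, 0.583, 0.813, -0.001]
tool_rot: [-0.002, 0.137, 0.991, -0.0]
t 54.68 tcp [0.6285 0.0386 0.0987] x-axis [-0.962  0.272  0.003] z [-0.003  0.    -1.   ] yawx 164.22 q [-0.057  0.178  1.706 -0.     1.26  -2.923] F [-0.3  0.   0.3] g 0.501
turn units -1.8  shift before turn cm [-0.37  0.06  3.87]  after turn cm [-0.37 -0.01  3.87]
```

```bash
python3 -m crank '[[-0.37,0.06,1.5,0],[0,0,2,0],[0,0,2,0],[0,0,0.5,0],[0,0,0,0],[0,0,0,0],[0,0,0,0]]'|grep force; python3 to.py .6322 .0381 .026 164.2
```

```text
contact_force: [-0.6, 1.3, -0.3]
t 55.27 tcp [0.6345 0.0381 0.0419] x-axis [-0.963  0.27  -0.002] z [ 0.002 -0.    -1.   ] yawx 164.35 q [-0.057  0.256  1.72  -0.     1.163 -2.926] F [-0.6  1.3 -0.3] g 0.505
turn units 0.03  shift before turn cm [ 0.22 -0.06  1.59]  after turn cm [ 0.22 -0.06  1.59]
```

```bash
python3 -m crank '[[0.15,-0.03,0.8,0],[0,0,0.7,0],[0,0,0,0],[0,0,0,0]]'|grep force;python3 to.py .6322 .0381 .026 164.2;python3 -m crank '[[0,0,0,0],[0,0,0,0],[0,0,0,0],[0,0,0,0],[0,0,0,0],[0,0,0,0]]' 0.1;python3 to.py .6322 .0381 .026 164.2
```

```text
contact_force: [0.5, -0.2, 0.6]
t 55.6 tcp [0.6313 0.0383 0.0251] x-axis [-0.963  0.269  0.001] z [-0.001  0.    -1.   ] yawx 164.37 q [-0.057  0.274  1.731  0.     1.138 -2.926] F [ 0.5 -0.2  0.6] g 0.5
turn units 0.03  shift before turn cm [-0.09  0.01 -0.09]  after turn cm [-0.09  0.01 -0.09]
time: 56.1
tool_pos: [0.6327, 0.0381, -0.0096]
tool_rot: [0.001, 0.136, 0.991, -0.0]
contact_force: [2.7, -1.2, 0.6]
gripper_width: 0.281
t 56.1 tcp [0.6327 0.0381 0.0264] x-axis [-0.963  0.269 -0.002] z [ 0.002 -0.    -1.   ] yawx 164.37 q [-0.057  0.274  1.729 -0.     1.137 -2.926] F [ 2.7 -1.2  0.6] g 0.281
turn units 0.03  shift before turn cm [ 0.05 -0.01  0.04]  after turn cm [ 0.05 -0.01  0.04]
```

```bash
python3 -m crank '[[0,0,0.014,0.8],[0,0,0.014,1.15],[0,0,0.014,1.15],[0,0,0.014,1.15],[0,0,0.014,1.15],[0,0,0.014,1.15],[0,0,0.014,1.15],[0,0,0.014,1.15],[0,0,0.014,1.15],[0,0,0.014,1.15]]'|grep -E "pos|force|width"; python3 -m crank '[[0,0,0.014,1.15],[0,0,0.014,1.15],[0,0,0.014,1.15],[0,0,0.014,1.15],[0,0,0.014,1.15],[0,0,0.014,1.15],[0,0,0.014,1.15],[0,0,0.014,1.15],[0,0,0.014,1.15],[0,0,0.014,1.15]]'|grep -E "pos|force|width";python3 -m crank '[[0,0,0.014,1.15],[0,0,0.014,1.15],[0,0,0.014,1.15],[0,0,0.014,1.15],[0,0,0.014,1.15],[0,0,0.014,1.15],[0,0,0.014,1.15],[0,0,0.014,1.15],[0,0,0.014,1.15],[0,0,0.014,1.15]]'|grep -E "pos|force|width"; python3 -c "
from h import *
s,_=st();print(s['ft_torque'])"
```

```text
tool_pos: [0.633, 0.0379, -0.0109]
contact_force: [3.3, -2.1, 0.6]
gripper_width: 0.28
tool_pos: [0.6329, 0.0375, -0.0122]
contact_force: [1.8, -2.8, 0.2]
gripper_width: 0.279
tool_pos: [0.6325, 0.0375, -0.0136]
contact_force: [0.8, -1.7, 2.8]
gripper_width: 0.287
t 58.6 tcp [0.6325 0.0375 0.0224] x-axis [ 0.756 -0.654  0.002] z [ 0.001 -0.001 -1.   ] yawx -40.85 q [-5.800e-02  2.790e-01  1.730e+00 -1.000e-03  1.131e+00  6.560e-01] F [ 0.8 -1.7  2.8] g 0.287
[-0.48648693 -0.15475192  0.0561249 ]
```

Turned 205°; need about 31° more. Small steps.

```bash
python3 -m crank '[[0,0,0.01,1],[0,0,0.01,1],[0,0,0.01,1]]'|grep -E "force"; python3 -c "
from h import *
s,_=st();print(s['ft_torque'])";  python3 -m crank '[[0,0,0.01,1],[0,0,0.01,1]]'|grep force; python3 -c "
from h import *
s,_=st();print(s['ft_torque'])"; python3 -m crank '[[0,0,0,0.8],[0,0,0,0.8]]'|grep force; python3 -c "
from h import *
s,_=st();print(s['ft_torque'])"
```

```text
contact_force: [-0.0, -2.2, 4.4]
t 58.85 tcp [0.6325 0.0375 0.0223] x-axis [ 0.518 -0.855  0.002] z [ 0.001 -0.001 -1.   ] yawx -58.78 q [-5.700e-02  2.790e-01  1.730e+00 -1.000e-03  1.131e+00  9.690e-01] F [-0.  -2.2  4.4] g 0.286
[-0.43110616  0.01850899  0.15367609]
contact_force: [0.3, -2.9, 5.5]
t 59.02 tcp [0.6325 0.0376 0.0223] x-axis [ 0.33  -0.944  0.002] z [ 0.001 -0.001 -1.   ] yawx -70.76 q [-5.700e-02  2.790e-01  1.730e+00 -1.000e-03  1.131e+00  1.178e+00] F [ 0.3 -2.9  5.5] g 0.277
[-0.35252     0.07378422  0.60245452]
contact_force: [6.6, -2.2, -1.4]
t 59.18 tcp [0.6347 0.038  0.0224] x-axis [ 0.169 -0.986  0.002] z [ 0.007 -0.001 -1.   ] yawx -80.26 q [-0.057  0.28   1.729 -0.     1.125  1.344] F [ 6.6 -2.2 -1.4] g 0.282
[-0.29400939 -0.99885246  0.47078227]
```

```bash
python3 -m crank '[[0,0,0,0],[0,0,0,0],[0,0,0,0],[0,0,0,0]]' 0.5|grep pos; python3 -m crank '[[0,0,-2,0],[0,0,-3,0],[0,0,-3,0],[0,0,-2,0],[0,2,0,0],[0,3,0,0],[0,3.3,0,0],[0,3.3,0,0],[0,3.3,0,0],[0,3.3,0,0]]'|grep pos; python3 -m crank '[[2,3,0,0],[3,2,0,0],[3.3,0,0,0],[3.3,0,0,0],[3.3,0,0,0],[3.3,0,0,0],[0,0,0,0],[0,0,0,0]]' ; python3 -c "
from h import *
f=grab('top','t27f');crop(f,(195,165,280,235),8,'t27')
g=grab('scene','s27f');crop(g,(240,150,350,245),7,'s27')"
```

```text
tool_pos: [0.6312, 0.0384, -0.0153]
tool_pos: [0.4506, 0.007, 0.0845]
time: 61.02
tool_pos: [0.4343, -0.1819, 0.085]
tool_rot: [-0.0, 0.765, -0.645, -0.001]
contact_force: [-0.9, 1.1, 0.3]
gripper_width: 0.496
```

View pics/t27.png

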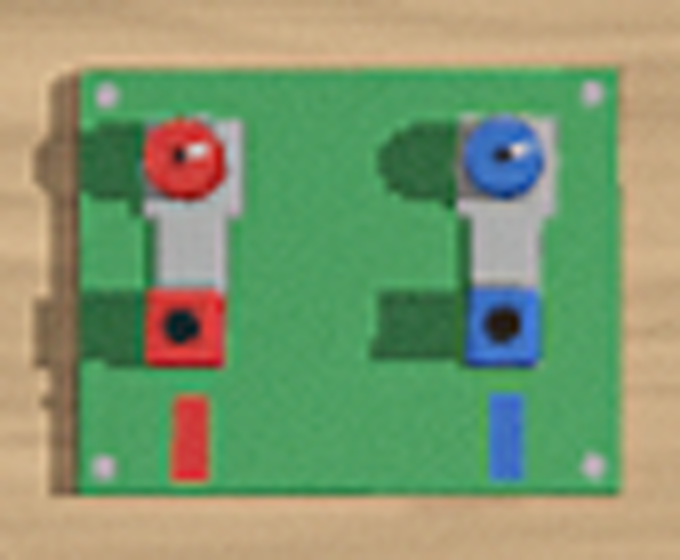

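View pics/s27.png

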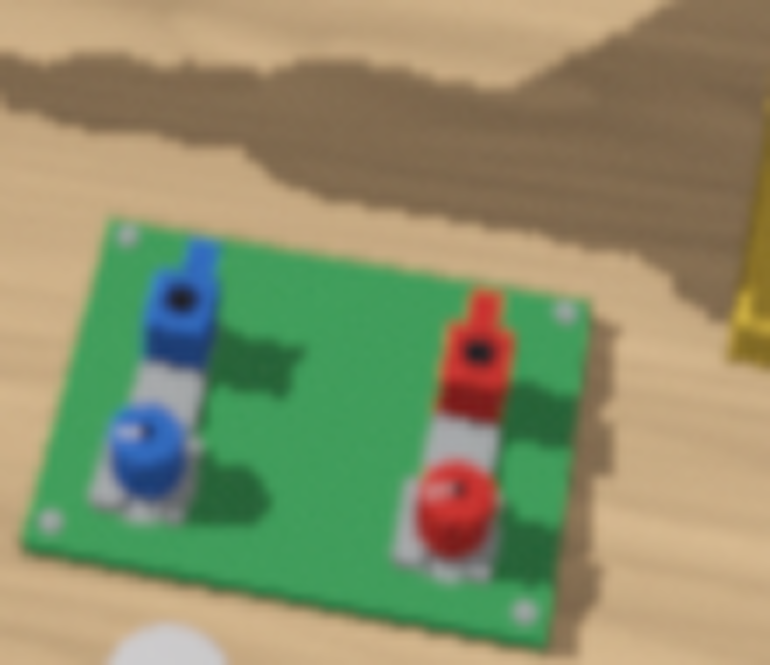

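View pics/t27f.png

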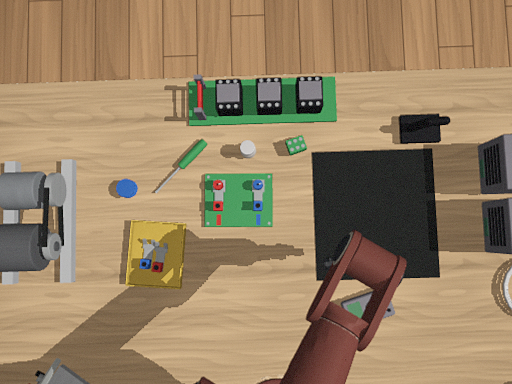

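```bash
python3 to.py .6358 .1478 .1 -80.3
```

```text
t 61.12 tcp [ 0.4341 -0.1802  0.1207] x-axis [ 0.172 -0.985 -0.001] z [-0.001  0.001 -1.   ] yawx -80.12 q [-0.552 -0.234  2.07   0.     1.307  0.846] F [ 0.2  0.2 -0. ] g 0.498
turn units 0.03  shift before turn cm [-28.85 -25.5    2.07]  after turn cm [-28.93 -25.41   2.07]
```

```bash
python3 -m crank '[[-2.4,-2.12,0,0],[-2.4,-2.12,0,0],[-2.4,-2.12,0,0],[-2.4,-2.12,0,0],[-2.4,-2.12,0,0],[-2.4,-2.12,0,0],[-2.4,-2.12,0,0],[-2.4,-2.12,0,0],[-2.4,-2.12,0,0],[-2.4,-2.12,0,0]]'|grep pos;python3 -m crank '[[-2.4,-2.12,0,0],[-2.4,-2.12,0,0],[0,0,1,0],[0,0,0,0],[0,0,0,0]]'|grep pos;python3 to.py .6358 .1478 .06 -80.3
```

```text
tool_pos: [0.6017, 0.0951, 0.085]
tool_pos: [0.6338, 0.1471, 0.0737]
t 62.37 tcp [0.6338 0.1471 0.1097] x-axis [ 0.173 -0.985  0.   ] z [-0.003 -0.001 -1.   ] yawx -80.02 q [ 0.114  0.213  1.647 -0.     1.286  1.511] F [-0.2  0.6  0.4] g 0.499
turn units 0.05  shift before turn cm [-0.03 -0.21  4.97]  after turn cm [-0.03 -0.21  4.97]
```

```bash
python3 -m crank '[[0,-0.2,2,0],[0,0,2,0],[0,0,2,0],[0,0,1,0],[0,0,0,0],[0,0,0,0],[0,0,0,0]]'|grep pos;python3 to.py .6358 .1478 .024 -80.3
```

```text
tool_pos: [0.6387, 0.1466, 0.0068]
t 62.95 tcp [0.6387 0.1466 0.0428] x-axis [ 0.171 -0.985  0.   ] z [ 0.002  0.    -1.   ] yawx -80.14 q [ 0.112  0.296  1.67  -0.     1.173  1.511] F [ 0.4  0.9 -0.5] g 0.5
turn units 0.03  shift before turn cm [-0.16  0.27  1.88]  after turn cm [-0.16  0.27  1.88]
```

```bash
python3 -m crank '[[-0.1,0.2,0.9,0],[0,0,0.8,0],[0,0,0,0],[0,0,0,0]]'|grep pos;python3 -m crank '[[0,0,0,0],[0,0,0,0],[0,0,0,0],[0,0,0,0],[0,0,0,0],[0,0,0,0]]' 0.1;python3 to.py .6358 .1478 .024 -80.3;  python3 -m crank '[[0,0,0,0.5],[0,0,0,0.5]]'|grep force; python3 -c "
from h import *
s,_=st();print(s['ft_torque'])"; python3 -m crank '[[0,0,0,0.5],[0,0,0,0.5]]'|grep force; python3 -c "
from h import *
s,_=st();print(s['ft_torque'])"
```

```text
tool_pos: [0.6348, 0.1475, -0.0128]
time: 63.78
tool_pos: [0.6358, 0.1478, -0.0115]
tool_rot: [-0.0, 0.765, -0.644, -0.0]
contact_force: [-1.4, 1.0, 2.8]
gripper_width: 0.274
t 63.78 tcp [0.6358 0.1478 0.0245] x-axis [ 0.172 -0.985 -0.   ] z [ 0.  0. -1.] yawx -80.12 q [0.114 0.316 1.681 0.    1.145 1.512] F [-1.4  1.   2.8] g 0.274
turn units 0.03  shift before turn cm [-0.    0.    0.05]  after turn cm [-0.    0.    0.05]
contact_force: [-1.7, 1.0, 1.5]
t 63.95 tcp [0.6359 0.1477 0.0246] x-axis [ 0.067 -0.998  0.   ] z [ 0.001 -0.    -1.   ] yawx -86.15 q [ 0.114  0.316  1.681 -0.     1.145  1.618] F [-1.7  1.   1.5] g 0.281
[ 0.10071748  0.13864825 -0.15413379]
contact_force: [-1.4, 1.7, 2.0]
t 64.12 tcp [0.6359 0.1477 0.0245] x-axis [-0.039 -0.999 -0.   ] z [ 0.001  0.    -1.   ] yawx -92.23 q [ 0.114  0.316  1.681 -0.     1.145  1.724] F [-1.4  1.7  2. ] g 0.275
[0.14632791 0.18790213 0.23623197]
```

```bash
for k in 1; do python3 -m crank '[[0,0,0,0.6],[0,0,0,0.6]]'|grep force; python3 -c "
from h import *
s,_=st();print(s['ft_torque'])"; python3 -m crank '[[0,0,0,0.6],[0,0,0,0.6]]'|grep force; python3 -c "
from h import *
s,_=st();print(s['ft_torque'])";python3 -m crank '[[0,0,0,0.6],[0,0,0,0.6]]'|grep force; python3 -c "
from h import *
s,_=st();print(s['ft_torque'],s['joint_efforts'][5])"; done
```

```text
contact_force: [4.0, 0.7, -1.4]
t 64.28 tcp [0.6371 0.1474 0.0245] x-axis [-0.164 -0.987 -0.   ] z [ 0.004 -0.    -1.   ] yawx -99.41 q [ 1.140e-01  3.160e-01  1.680e+00 -1.000e-03  1.142e+00  1.850e+00] F [ 4.   0.7 -1.4] g 0.277
[ 0.0702791 -0.4987235  0.5028975]
contact_force: [4.9, -0.1, -3.0]
t 64.45 tcp [0.6381 0.1468 0.0246] x-axis [-0.285 -0.959 -0.   ] z [ 0.006 -0.001 -1.   ] yawx -106.56 q [ 0.114  0.317  1.679 -0.002  1.14   1.974] F [ 4.9 -0.1 -3. ] g 0.281
[0.18835206 0.01948942 1.00556999]
contact_force: [3.7, -2.0, -1.4]
t 64.62 tcp [0.6379 0.1466 0.0247] x-axis [-0.404 -0.915 -0.   ] z [ 0.005 -0.002 -1.   ] yawx -113.8 q [ 0.114  0.316  1.68  -0.003  1.141  2.101] F [ 3.7 -2.  -1.4] g 0.276
[-0.2751331  -0.59205366  0.34348431] -0.4567606095224619
```

```bash
python3 -m crank '[[0,0,0,0],[0,0,0,0],[0,0,0,0],[0,0,0,0]]' 0.5|grep pos; python3 -m crank '[[0,0,-2,0],[0,0,-3,0],[0,0,-3,0],[0,0,-2,0],[0,2,0,0],[0,3,0,0],[0,3.3,0,0],[0,3.3,0,0],[0,3.3,0,0],[0,3.3,0,0]]'|grep pos; python3 -m crank '[[3,0,0,0],[3.3,0,0,0],[3.3,0,0,0],[3.3,0,0,0],[3.3,0,0,0],[3.3,0,0,0],[3.3,0,0,0],[3.3,0,0,0],[0,0,0,0],[0,0,0,0]]' ; python3 -c "
from h import *
f=grab('top','t28f');crop(f,(195,165,280,235),8,'t28')
g=grab('scene','s28f');crop(g,(240,150,350,245),7,'s28')"
```

```text
tool_pos: [0.6354, 0.1474, -0.0121]
tool_pos: [0.4674, 0.2211, 0.088]
time: 66.62
tool_pos: [0.3637, -0.0194, 0.0882]
tool_rot: [0.0, -0.545, 0.838, -0.0]
contact_force: [1.1, 0.6, -0.0]
gripper_width: 0.506
```

View pics/t28.png

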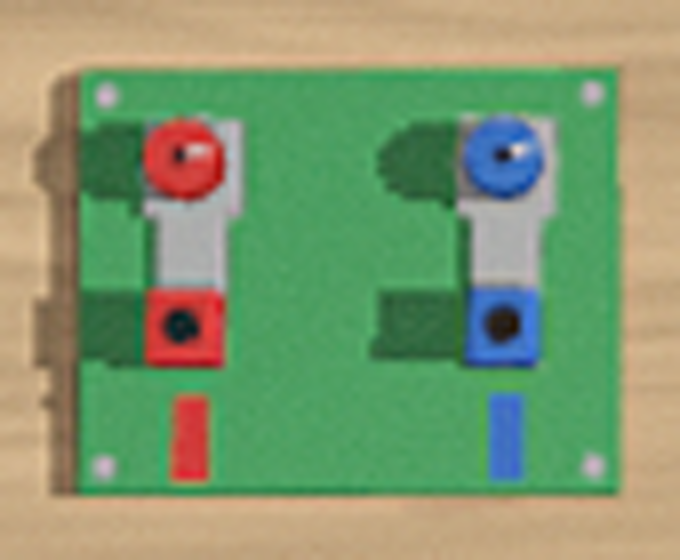

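View pics/s28f.png

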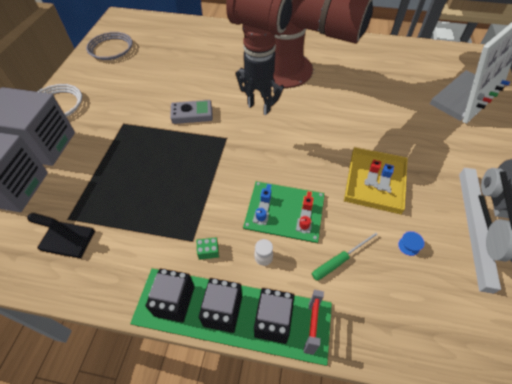

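View pics/s28.png

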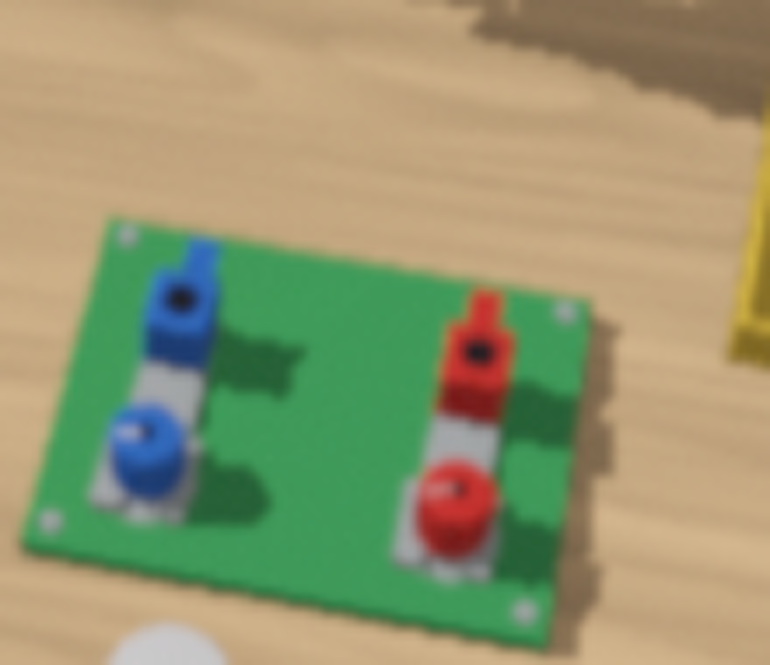

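```bash
python3 to.py .6325 .0379 .1 -84
```

```text
t 66.72 tcp [ 0.3642 -0.018   0.1243] x-axis [-0.402 -0.916 -0.001] z [ 0.001  0.    -1.   ] yawx -113.72 q [-0.255 -0.568  2.302  0.     1.407  1.73 ] F [0.  0.2 0.4] g 0.499
turn units -4.95  shift before turn cm [-15.9  -22.32   2.43]  after turn cm [ -2.75 -27.27   2.43]
```

```bash
python3 -m crank '[[0,0,0,-1],[0,0,0,-1],[0,0,0,-1],[0,0,0,-1],[0,0,0,-0.95],[0,-1.5,0,0],[-0.3,-3,0,0],[-0.3,-3,0,0],[-0.3,-3,0,0],[-0.3,-3,0,0]]'|grep pos;python3 -m crank '[[-0.3,-3,0,0],[-0.3,-3,0,0],[-0.3,-3,0,0],[-0.3,-3,0,0],[-0.4,-1.8,0,0],[0,0,0,0],[0,0,0,0]]'|grep pos;python3 to.py .6325 .0379 .043 -84
```

```text
tool_pos: [0.4987, 0.01, 0.0875]
tool_pos: [0.6329, 0.0401, 0.0872]
t 68.13 tcp [0.6329 0.0401 0.1232] x-axis [ 0.107 -0.994 -0.   ] z [-0.002  0.    -1.   ] yawx -83.83 q [-0.054  0.161  1.681  0.     1.301  1.409] F [ 0.4 -0.8  0. ] g 0.497
turn units 0.03  shift before turn cm [0.22 0.07 8.02]  after turn cm [0.22 0.06 8.02]
```

```bash
python3 -m crank '[[0.2,0.05,2,0],[0,0,2,0],[0,0,2,0],[0,0,2,0],[0,0,0,0],[0,0,0,0],[0,0,0,0]]'|grep pos;python3 to.py .6325 .0379 .024 -84
```

```text
tool_pos: [0.6326, 0.0364, 0.0093]
t 68.72 tcp [0.6326 0.0364 0.0453] x-axis [ 0.105 -0.994  0.   ] z [ 0.001 -0.    -1.   ] yawx -83.99 q [-0.06   0.248  1.724 -0.     1.168  1.406] F [-0.2  0.6  1.4] g 0.497
turn units 0.0  shift before turn cm [-0.15 -0.01  2.13]  after turn cm [-0.15 -0.01  2.13]
```

```bash
python3 -m crank '[[-0.1,0,1,0],[0,0,0.9,0],[0,0,0.1,0],[0,0,0,0],[0,0,0,0]]'|grep pos;python3 -m crank '[[0,0,0,0],[0,0,0,0],[0,0,0,0],[0,0,0,0],[0,0,0,0],[0,0,0,0]]' 0.1|grep -E "pos|force";  python3 -m crank '[[0,0,0,0.6],[0,0,0,0.6],[0,0,0,0.6]]'|grep force; python3 -c "
from h import *
s,_=st();print(s['ft_torque'])"; python3 -m crank '[[0,0,0,0.6],[0,0,0,0.6]]'|grep force; python3 -c "
from h import *
s,_=st();print(s['ft_torque'])";python3 -m crank '[[0,0,0,0.6],[0,0,0,0.6]]'|grep force; python3 -c "
from h import *
s,_=st();print(s['ft_torque'])"
```

```text
tool_pos: [0.6321, 0.037, -0.012]
tool_pos: [0.6326, 0.0377, -0.0111]
contact_force: [-2.6, 4.4, 4.4]
contact_force: [-2.2, 4.5, 3.6]
t 69.88 tcp [0.6327 0.0377 0.0248] x-axis [-0.085 -0.996 -0.001] z [ 0.001  0.001 -1.   ] yawx -94.89 q [-5.800e-02  2.760e-01  1.730e+00  1.000e-03  1.135e+00  1.598e+00] F [-2.2  4.5  3.6] g 0.281
[0.65142403 0.39711416 0.0027751 ]
contact_force: [-4.8, 6.2, 6.6]
t 70.05 tcp [0.6317 0.0379 0.0248] x-axis [-0.21  -0.978 -0.001] z [-0.002  0.001 -1.   ] yawx -102.12 q [-5.800e-02  2.760e-01  1.730e+00  1.000e-03  1.138e+00  1.724e+00] F [-4.8  6.2  6.6] g 0.281
[0.93735235 0.79003543 0.51691496]
contact_force: [-9.4, 7.8, 9.8]
t 70.22 tcp [0.6306 0.0384 0.0247] x-axis [-0.33  -0.944 -0.   ] z [-0.004  0.002 -1.   ] yawx -109.25 q [-0.058  0.275  1.73   0.002  1.14   1.848] F [-9.4  7.8  9.8] g 0.276
[1.1281346  0.91011776 1.12342475]
```

Torque ran up to about 1 N m and the pads are slipping, so the blue cap is also at its stop. Release, back away, last check.

```bash
python3 -m crank '[[0,0,0,0],[0,0,0,0],[0,0,0,0],[0,0,0,0]]' 0.5|grep pos; python3 -m crank '[[0,0,-2,0],[0,0,-3,0],[0,0,-3,0],[0,0,-2,0],[0,2,0,0],[0,3,0,0],[0,3.3,0,0],[0,3.3,0,0],[0,3.3,0,0],[0,3.3,0,0]]'|grep pos; python3 -m crank '[[3,0,0,0],[3.3,0,0,0],[3.3,0,0,0],[3.3,0,0,0],[3.3,0,0,0],[3.3,0,0,0],[0,0,0,0],[0,0,0,0]]' ; python3 -c "
from h import *
f=grab('top','t29f');crop(f,(115,160,285,295),4,'t29')
g=grab('scene');crop(g,(240,130,410,260),4,'s29')
for n,im in(('top',f),('scene',g)):
  for c in ('red','blue'):
    for b in blobs(im,c,20)[0]:
      w=onz(im,b[0],.03)
      if .0<w[1]<.45 and .3<w[0]<.7: print(n,c,w.round(4))"
```

```text
tool_pos: [0.6321, 0.0364, -0.0123]
tool_pos: [0.4589, 0.0968, 0.0877]
time: 72.05
tool_pos: [0.3958, -0.0887, 0.0882]
tool_rot: [0.0, -0.577, 0.816, -0.0]
contact_force: [-0.3, 0.7, -0.2]
gripper_width: 0.502
top red [0.6345 0.1486 0.03  ]
top red [0.5758 0.1492 0.03  ]
top red [0.5388 0.1474 0.03  ]
top red [0.4153 0.3169 0.03  ]
top blue [0.6327 0.4015 0.03  ]
top blue [0.6321 0.0392 0.03  ]
top blue [0.5733 0.0411 0.03  ]
top blue [0.5368 0.0405 0.03  ]
top blue [0.4243 0.3491 0.03  ]
scene red [0.4271 0.3173 0.03  ]
scene red [0.5749 0.1499 0.03  ]
scene red [0.6383 0.1498 0.03  ]
scene blue [0.4362 0.3504 0.03  ]
scene blue [0.5721 0.0408 0.03  ]
scene blue [0.635  0.0392 0.03  ]
scene blue [0.6464 0.4008 0.03  ]
```

View pics/t29.png

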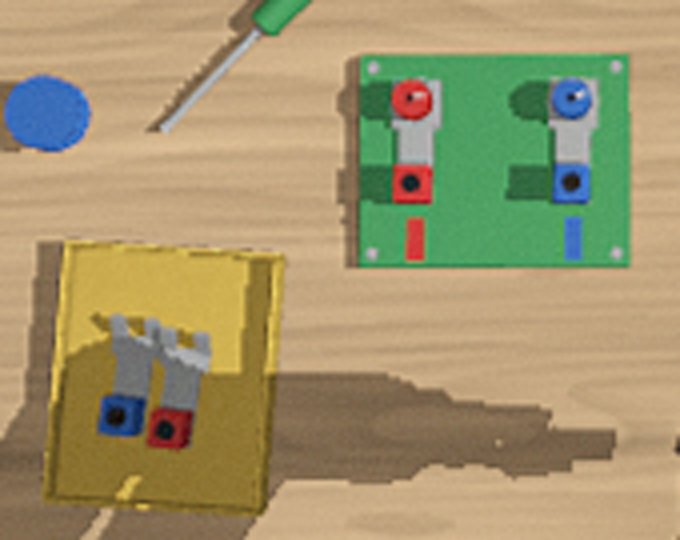

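View pics/s29.png

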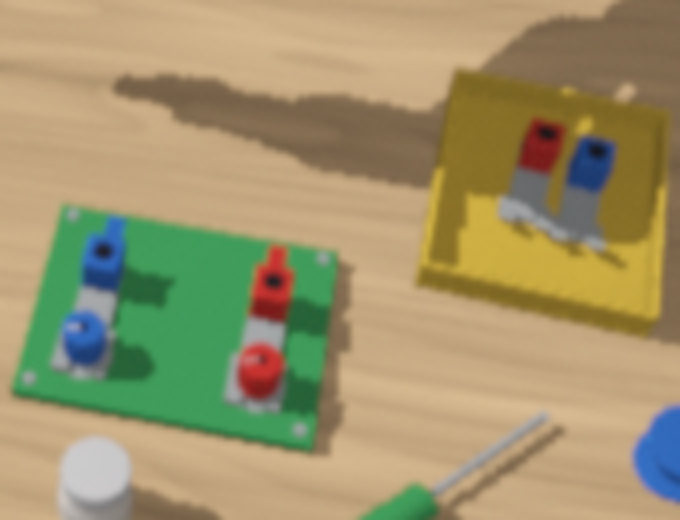

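The pictures show both forks under their caps with matching cap lines, both bent adapters in the tray, and the mat empty with the other things in place. Handing in.

```bash
python3 -c "
from plant import manip
print(manip.job_done())"
```

```text
the job is handed in; nothing more can be done
None
```

The job is handed in after about 72 s of the 210 s, with no verdict reported. The bench held two faulty adapters, one blue and one red, both with bent tines, and both now lie in the yellow scrap tray. There were no broken ones. The sound red and blue forks are on their own posts, each pushed in until it pressed against the stud.

**Last checks**
- **Forks:** In the top view each block sits about 59 mm before its post (58 mm is fully home). The forks lie flat under the caps.
- **Caps:** I turned both caps clockwise, then gripped each a second time and turned it further. At the end the moment rose to about 1 N m and the pads slipped. The two white lines point the same way, and the red cap's top stands about 4.5 mm lower than before. I could not read the cap angle itself, so the hard stop is inferred.
- **Other things:** The screwdriver, spool, jar and terminal block look unmoved. I compared the pictures by eye and did not measure them.

**What disagreed**
- **Tool height:** The reported tool height was about 36 mm too low. I found this by touching the table with the shut fingers and corrected for it from then on.
- **Cameras:** The two cameras differed by about 3 mm in x, so I averaged them and relied on contact at the studs.
- **Red bent adapter:** It came to rest about 2 cm from where I released it, well inside the tray. I do not know why.

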